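# Lay out the power-supply parts on their kitting pads

## Robot

A 6-joint arm with a two-finger parallel gripper is mounted at the origin on the work surface. World frame = base frame: x ahead of the robot, y to its left, z up, the work surface at z = 0. Lengths are in mm, angles in rad, forces in N, time in s.
With the tool pointing down it reaches from about 350 to 875 mm from the base axis. Payload 4.2 kg.
Tool frame: the origin (TCP) lies between the finger pads; the fingertips stand 17 mm ahead of it and the grasp point (between the pads) lies 2 mm behind it (nose_length is the distance from the TCP to the fingertips, in mm); z points along the fingers, y is the direction in which the jaws open and shut (so a half turn about z gives the same grasp; the last joint's range is limited). The gripper opens to 85 mm and grips with 20 to 120 N. Pads are 22 mm wide; open, the fingers measure 114 mm over their backs; the gripper's body (76 mm by 85 mm) begins 54 mm behind the grasp point. The pads swing forward as they close: fully open they stand 13 mm farther back than shut.
Start: joints at [1.54, 0.385, 0.008, 0, -1.194, -0.259], TCP at [178.568, 598.926, 225.612] pointing down, gripper open.
Joint ranges: [-3.14, 3.14], [-1.21, 2.06], [-1.07, 1.41], [-3.16, 2.05], [-2.99, -0.16], [-3.1, 3.1]. Speed limits (rad/s): [2.79, 2.79, 3.14, 3.14, 3.14, 3.14].

## Interface

Orientations are given as a unit quaternion [x, y, z, w].
In Python, from bench import * gives the robot as it stands.
- The arm moves only by the tool jog_arm, never from a script. Its argument "increments" is a list of rows, each a list of 4 numbers: the shift along the tool's x, y, z in m, then the turn about the tool's z in degrees. A call has 1 to 10 rows; each row is the pose to reach, as a shift and turn from the pose measured when the call began, along the tool's axes at that moment; what a row does not reach only later rows make up. A row lasts 1/8 s, in which the tool goes at most 62.5 mm and 10.7 degrees, less where a joint would pass 70% of its speed; a pose out of reach is approached as far as the arm can. A call with a gripper value outside its range is refused whole. "hand" is the gripper's target within -1 to 1 (fully open at 1, half-way at 0, shut at -1), set as the call begins (left out, the last holds). The fingers move at their own pace and stop on an object; the grip force is fixed at half the most. Time passes only in rows, so rows that repeat a pose let the fingers close. It gives the time, the measured TCP pose, the force and the opening at its end, in the units of the state.
- read_state(): the state, without advancing time (a new reading comes with each control period).
- get_image(name): name is "scene" or "top" or "wrist"; returns the picture (400x640x3 uint8, red, green, blue); there is no depth.
- calibration(name): a dict with "fx", "fy", "cx", "cy" (pixels), "position" and "rotation" of the camera in the world; the wrist camera has in their place "hand_eye" (4x4, takes a point from camera to tool coordinates, whose origin is the TCP and whose axes are the flange's). Camera axes: x right, y up, looking along -z (the intrinsics and any distortion apply to the point x, -y, -z); pixel columns grow to the right and rows downward; lengths in mm; the calibration is good to about 2 mm. A picture is of the moment at which its call begins: read the wrist's pose just before it. calibration takes no time and is no camera call.
- job_done(): hands the job in, once; it reports no verdict.
The state is a dict: "clock": time; "joints": joint angles; "joint_vel": joint speeds; "joint_efforts": joint torques, N m; "position": TCP position; "ee_rot": TCP orientation; "contact_force": force on the tool from outside, world axes, zero at the start; "wrist_torque": the same for the moment, N m; "gripper_width": finger opening in mm.
Only numpy, scipy, OpenCV 4.12 (cv2) and the standard library are available. Lean on these libraries where they do the work, as an engineer would, in place of code of your own. Each camera call takes 0.05 s, during which the arm holds its last target.

## Task

Lay out the kit for the next power supply: put the fan, the ring choke, the large and the small capacitor and the heatsink each on the pad that shows its own silhouette, upright and centred on it, the fan and the heatsink turned to line up with theirs. Set each part down without dropping it, and leave all five standing still on their pads.

Things in the scene. Friction and masses are not known exactly. Their poses are not given: they have to be found in the camera images.
- fan: cooling fan standing on its flat face: white square frame 40 x 40 mm, 28 mm tall, black hub and grey blades, loose, can be gripped across any two opposite sides. x and y along its sides. Origin: centre of its underside; z up.
- choke: ring choke: upright-axis ring of copper wire on a black round base, 46 mm across, 25 mm tall, loose; grasped as a 46 mm cylinder. Origin: centre of its underside; z up.
- big_cap: large capacitor standing upright: blue cylinder with silver top, 35 mm across, 50 mm tall, loose. Origin: centre of its underside; z up.
- small_cap: small capacitor standing upright: green cylinder with silver top, 22 mm across, 36 mm tall, loose. Origin: centre of its underside; z up.
- heatsink: bare aluminium finned heatsink lying fins up, 72 mm long (x) x 34 mm wide (y) x 30 mm tall, loose; its two long sides are flat and good to grip. x along the fins. Origin: centre of its underside; z up.
- fan_pad: pad of the fan: silhouette a black 46 mm square with a pale ring and a black hub dot inside; the pad is a fixed pale grey square, 80 x 80 mm and 4 mm thick, its black silhouette in the middle of its top. Origin: centre of its underside; x and y along its edges, z up.
- choke_pad: pad of the ring choke: silhouette a black ring, 52 mm outside, pale 22 mm hole; the pad is a fixed pale grey square, 80 x 80 mm and 4 mm thick, its black silhouette in the middle of its top. Origin: centre of its underside; x and y along its edges, z up.
- big_cap_pad: pad of the large capacitor: silhouette a plain black disc 41 mm across; the pad is a fixed pale grey square, 80 x 80 mm and 4 mm thick, its black silhouette in the middle of its top. Origin: centre of its underside; x and y along its edges, z up.
- small_cap_pad: pad of the small capacitor: silhouette a plain black disc 27 mm across; the pad is a fixed pale grey square, 80 x 80 mm and 4 mm thick, its black silhouette in the middle of its top. Origin: centre of its underside; x and y along its edges, z up.
- heatsink_pad: pad of the heatsink: silhouette a black 78 x 40 mm rectangle with three pale stripes, its long side and stripes along the pad's x; the pad is a fixed pale grey square, 80 x 80 mm and 4 mm thick, its black silhouette in the middle of its top. Origin: centre of its underside; x and y along its edges, z up.
Things that resemble listed ones, but are neither listed nor needed, are in the scene too. There is more than one size of the fan; the job needs the smallest.

How it is judged (in metres and radians):
At the end, for the whole second after the job is handed in: All five parts rest still on their own pads: upright within 7 degrees, centre within 12 mm of the pad's centre, underside on the pad (1 to 8 mm above the pad's underside); heatsink and fan sides within 15 degrees of their silhouettes, heatsink either way round (horizontal distance between fan and fan_pad below 0.012 m and z of fan in the frame of fan_pad between 0.001 and 0.008 m and angle between each of fan, choke, big_cap, small_cap, heatsink's own z axis and vertical below 0.12 rad and linear speed of each of fan, choke, big_cap, small_cap, heatsink below 0.02 m/s and angular speed of each of fan, choke, big_cap, small_cap, heatsink below 0.2 rad/s and horizontal distance between choke and choke_pad below 0.012 m and z of choke in the frame of choke_pad between 0.001 and 0.008 m and horizontal distance between big_cap and big_cap_pad below 0.012 m and z of big_cap in the frame of big_cap_pad between 0.001 and 0.008 m and horizontal distance between small_cap and small_cap_pad below 0.012 m and z of small_cap in the frame of small_cap_pad between 0.001 and 0.008 m and horizontal distance between heatsink and heatsink_pad below 0.012 m and z of heatsink in the frame of heatsink_pad between 0.001 and 0.008 m and angle between the x axis of heatsink and the x axis of heatsink_pad, either way round below 0.26 rad and (angle between the x axis of fan and the x axis of fan_pad, either way round below 0.26 rad or angle between the x axis of fan and the y axis of fan_pad, either way round below 0.26 rad)); the robot touches nothing.
It fails at once if the fan is dropped (falls unheld faster than 0.8 m/s, about 33 mm) (linear speed of fan above 0.8 m/s and contact force between the fingers and fan below 0.02 N).
It fails at once if the choke is dropped (falls unheld faster than 0.8 m/s, about 33 mm) (linear speed of choke above 0.8 m/s and contact force between the fingers and choke below 0.02 N).
It fails at once if the big_cap is dropped (falls unheld faster than 0.8 m/s, about 33 mm) (linear speed of big_cap above 0.8 m/s and contact force between the fingers and big_cap below 0.02 N).
It fails at once if the small_cap is dropped (falls unheld faster than 0.8 m/s, about 33 mm) (linear speed of small_cap above 0.8 m/s and contact force between the fingers and small_cap below 0.02 N).
It fails at once if the heatsink is dropped (falls unheld faster than 0.8 m/s, about 33 mm) (linear speed of heatsink above 0.8 m/s and contact force between the fingers and heatsink below 0.02 N).
It also fails if it takes over 134 s, if anything falls off the work surface, if the arm or the gripper's body presses on something with over 40 N, if the wrist force passes 120 N, or if a joint passes its speed limit or range.

## Working session

There is one attempt and no reset: what is moved stays moved. The work goes in short steps, Python scripts to look and compute and a tool call to move; the robot and the scene stay as the last step left them, time stands still between calls to the robot, and variables do not carry over. Pictures are saved under pics/ and viewed, and the job is handed in when it is done.

Besides the shell and the picture viewer there is one more tool, called after "Call:" as name(argument=value, ...), one argument or row to a line, values as JSON. jog_arm: Moves the arm, as the interface text tells. Its arguments: {"type":"object","properties":{"increments":{"type":"array"},"hand":{"type":"number"}},"required":["increments"]}

```bash
mkdir -p pics; ls; python3 - <<'E'
from bench import *
import cv2
s=read_state();print(s)
for n in["scene","top","wrist"]:
    c=calibration(n);print(n,c)
    cv2.imwrite(f"pics/{n}0.png",get_image(n)[:,:,::-1])
E
```

```text
pics
{'clock': 0.0, 'joints': array([ 1.53959875e+00,  3.85571513e-01,  6.63658375e-03, -4.97597662e-04,
       -1.19401807e+00, -2.58613547e-01]), 'joint_vel': array([ 0.00046491, -0.00101499,  0.00070667, -0.00060353,  0.00014902,
       -0.00088285]), 'joint_efforts': array([-1.18532738e-03, -3.92288160e+01,  1.88399327e+01,  4.18620184e+00,
       -4.65793230e-03,  2.42641043e-06]), 'position': array([178.4111426 , 598.37203557, 224.51699763]), 'ee_rot': array([ 9.89505687e-01, -1.44489719e-01, -1.07403384e-04,  1.09760914e-03]), 'contact_force': array([-0.54495471, -0.09385882, -0.36405384]), 'wrist_torque': array([-0.03118618, -0.02438143, -0.01780923]), 'gripper_width': 85.58787425384001}
scene {'fx': 389.3121800888217, 'fy': 389.3121800888217, 'cx': 319.5527905010341, 'cy': 199.47710107548153, 'position': array([973.15435588, 536.85125741, 711.65045299]), 'rotation': array([0.13773306, 0.3720535 , 0.85100162, 0.34409598])}
top {'fx': 416.86679069855774, 'fy': 416.86679069855774, 'cx': 318.3388932303278, 'cy': 201.84058767049632, 'position': array([ 316.79288976,   16.43716707, 1060.54504244]), 'rotation': array([-0.06207195,  0.06107024,  0.70503332, -0.70380787])}
wrist {'fx': 346.99362739880337, 'fy': 346.99362739880337, 'cx': 319.0382207546047, 'cy': 199.6397993390607, 'hand_eye': array([[ 1.13330935e-03,  9.63638324e-01,  2.67207591e-01,
         6.88376991e+01],
       [ 9.99998146e-01, -1.50805907e-03,  1.19725738e-03,
        -3.27404564e-01],
       [ 1.55668793e-03,  2.67205739e-01, -9.63638246e-01,
        -1.49502673e+02],
       [ 0.00000000e+00,  0.00000000e+00,  0.00000000e+00,
         1.00000000e+00]])}
```

View pics/top0.png

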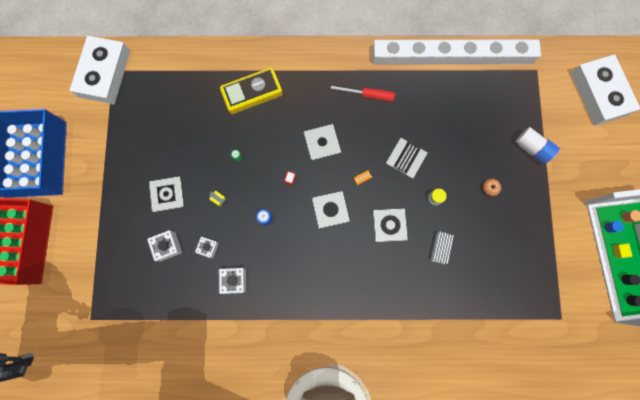

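View pics/scene0.png

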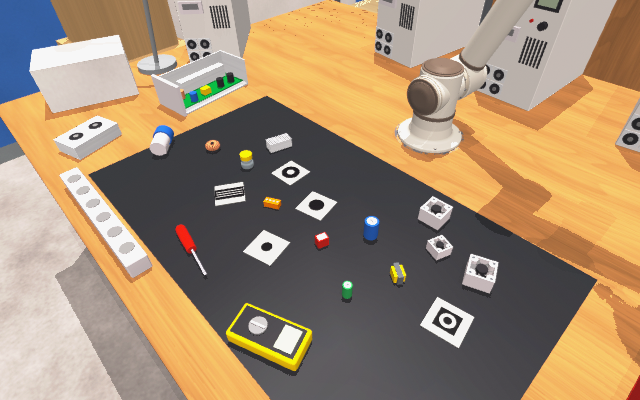

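View pics/wrist0.png

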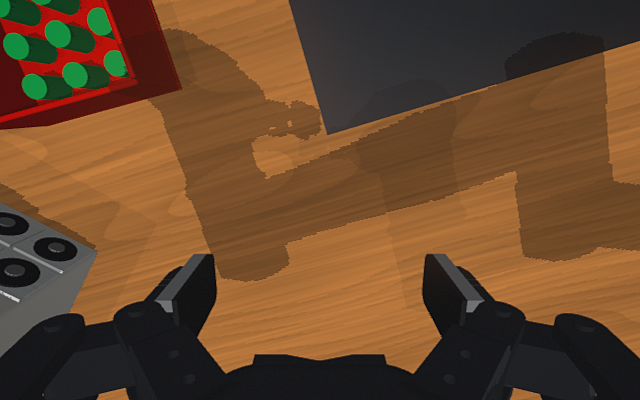

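The top view shows these candidates:
- **Fans:** (163,246), (206,247) and (231,280). The smallest is at (206,247).
- **Blue:** cylinder at (264,217). The blue/white bottle at (538,145) and the tray cans are not it.
- **Green:** can at (236,155). The tray items are decoys.
- **Copper ring:** (491,187).
- **Heatsink:** finned part at (443,248). The striped pad is at (407,158).
- **Yellow can:** (438,196), a distractor.

Next I'll measure them.

```bash
cat > h.py <<'E'
from bench import *
import cv2, numpy as np
from scipy.spatial.transform import Rotation as R
def cam(name,s=None):
    c=calibration(name)
    if name=="wrist":
        H=c["hand_eye"]; Rt=R.from_quat(s["ee_rot"]).as_matrix()
        M=Rt@H[:3,:3]; p=Rt@H[:3,3]+s["position"]
    else: M=R.from_quat(c["rotation"]).as_matrix(); p=c["position"]
    return c,M,p
def ray(cm,uv,z):
    c,M,p=cm
    uv=np.atleast_2d(np.array(uv,float))
    d=np.stack([(uv[:,0]-c["cx"])/c["fx"],-(uv[:,1]-c["cy"])/c["fy"],-np.ones(len(uv))],1)@M.T
    return p+d*((z-p[2])/d[:,2])[:,None]
def proj(cm,P):
    c,M,p=cm; q=(np.atleast_2d(P)-p)@M
    return np.stack([c["cx"]-c["fx"]*q[:,0]/q[:,2],c["cy"]+c["fy"]*q[:,1]/q[:,2]],1)
def jog(P,yaw=None,s=None):
    """shift in tool axes (m) and turn (deg) to TCP world P(mm), jaw(y axis) dir yaw deg mod 180"""
    s=s or read_state(); Rt=R.from_quat(s["ee_rot"]).as_matrix()
    d=Rt.T@(np.array(P)-s["position"])/1000
    t=0
    if yaw is not None:
        v=Rt.T@np.array([np.cos(np.radians(yaw)),np.sin(np.radians(yaw)),0])
        t=np.degrees(np.arctan2(v[1],v[0]))-90
        t=(t+90)%180-90
    return np.round(d,4),round(t,1)
E
python3 - <<'E'
from h import *
im=cv2.imread("pics/top0.png"); T=cam("top")
hsv=cv2.cvtColor(im,cv2.COLOR_BGR2HSV)
big=cv2.resize(im[110:310,140:520],None,fx=2.1,fy=2.1,interpolation=cv2.INTER_CUBIC)
cv2.imwrite("pics/crop0.png",big)
m=((hsv[...,2]>105)).astype(np.uint8)
m[:72]=0;m[318:]=0;m[:,:125]=0;m[:,530:]=0
cs,_=cv2.findContours(m,cv2.RETR_EXTERNAL,cv2.CHAIN_APPROX_NONE)
for c in cs:
    if cv2.contourArea(c)<40: continue
    (u,v),(w,h),a=cv2.minAreaRect(c)
    W=ray(T,c[:,0,:],4); (x,y),(w2,h2),a2=cv2.minAreaRect(W[:,:2].astype(np.float32))
    print(f"px {u:.1f},{v:.1f}  z4: {x:.1f},{y:.1f} size {w2:.0f}x{h2:.0f} ang {a2:.1f}")
E
```

```text
px 342.0,314.0  z4: 223.0,-39.8 size 147x14 ang 89.9
px 231.5,280.5  z4: 304.3,234.3 size 64x68 ang 2.3
px 206.2,247.1  z4: 387.5,301.2 size 50x46 ang 71.7
px 442.3,247.6  z4: 385.3,-294.9 size 44x80 ang 74.8
px 163.8,245.4  z4: 391.8,408.8 size 69x72 ang 21.3
px 263.0,216.5  z4: 465.2,159.3 size 41x39 ang 89.9
px 390.1,224.5  z4: 443.6,-164.8 size 85x84 ang 3.3
px 330.4,209.2  z4: 483.9,-13.1 size 85x85 ang 12.9
px 216.5,197.5  z4: 514.8,280.3 size 42x31 ang 56.6
px 437.2,196.2  z4: 517.1,-288.6 size 40x49 ang 33.1
px 491.8,186.8  z4: 541.8,-431.2 size 45x46 ang 42.2
px 165.6,193.7  z4: 525.3,411.9 size 83x84 ang 9.7
px 289.6,177.4  z4: 567.7,92.6 size 27x35 ang 72.6
px 362.3,177.2  z4: 567.7,-96.5 size 26x48 ang 28.8
px 235.0,154.5  z4: 629.6,236.5 size 25x21 ang 1.8
px 406.3,157.5  z4: 620.5,-213.0 size 84x84 ang 59.5
px 523.0,139.5  z4: 670.5,-523.1 size 32x69 ang 84.9
px 321.9,141.5  z4: 664.7,8.5 size 83x84 ang 15.3
px 362.3,91.5  z4: 805.2,-101.3 size 176x30 ang 79.7
px 257.5,83.5  z4: 828.8,182.1 size 38x35 ang 1.2
px 251.0,90.1  z4: 810.2,199.0 size 91x158 ang 21.7
```

View pics/crop0.png

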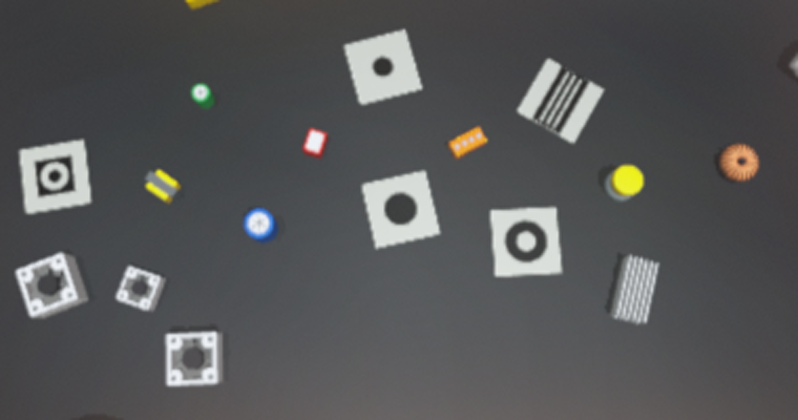

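```bash
python3 - <<'E'
from h import *
im=cv2.imread("pics/top0.png"); T=cam("top"); S=cam("scene"); sc=cv2.imread("pics/scene0.png")
hsv=cv2.cvtColor(im,cv2.COLOR_BGR2HSV); hs=cv2.cvtColor(sc,cv2.COLOR_BGR2HSV)
H,Sa,V=[hsv[...,i].astype(int) for i in range(3)]
def meas(name,m,box,z):
    k=np.zeros(m.shape,np.uint8);u0,v0,u1,v1=box;k[v0:v1,u0:u1]=m[v0:v1,u0:u1]
    cs,_=cv2.findContours(k,cv2.RETR_EXTERNAL,cv2.CHAIN_APPROX_NONE);c=max(cs,key=cv2.contourArea)
    W=ray(T,c[:,0,:],z)[:,:2].astype(np.float32)
    r=cv2.minAreaRect(W); print(name,np.round(r[0],1),np.round(r[1],1),round(r[2],1),"->scene px",np.round(proj(S,[*r[0],z]),1)[0], "top px",np.round(cv2.minAreaRect(c)[0],1))
bright=(V>150)&(Sa<90)
meas("fan top",bright,(190,232,222,262),28)
meas("heatsink",V>105,(425,225,460,270),30)
meas("bigtop",(V>110)&(Sa<110),(250,200,280,232),50)
meas("bigall",V>105,(250,200,280,232),25)
meas("smalltop",(V>120)&(Sa<110),(226,145,246,165),36)
meas("choke",(V>90)&(Sa>90),(478,172,506,202),20)
# scene masks: cap silver tops / copper
hh,ss,vv=[hs[...,i].astype(int) for i in range(3)]
def ms(name,m,box,z):
    k=np.zeros(m.shape,np.uint8);u0,v0,u1,v1=box;k[v0:v1,u0:u1]=m[v0:v1,u0:u1]
    cs,_=cv2.findContours(k,cv2.RETR_EXTERNAL,cv2.CHAIN_APPROX_NONE);c=max(cs,key=cv2.contourArea)
    e=cv2.minAreaRect(c)[0]; print(name,"scene px",np.round(e,1),"world",np.round(ray(S,[e],z)[0],1))
ms("bigtop",(vv>130)&(ss<110),(355,208,390,230),50)
ms("smalltop",(vv>130)&(ss<110),(338,276,358,292),36)
ms("choke",(vv>90)&(ss>90),(200,135,225,155),20)
for n,b in dict(fanpad=(415,295,478,350),chokepad=(270,155,312,188),bigpad=(292,188,340,222),smallpad=(240,228,292,266),hspad=(210,180,248,208)).items(): ms(n,vv>120,b,4)
c=np.hstack([cv2.resize(im[225:270,180:225],(400,400),interpolation=2),cv2.resize(im[135:180,385:430],(400,400),interpolation=2)]);cv2.imwrite("pics/c1.png",c)
E
```

```text
fan top [386.4 296.4] [43.3 42.2] 70.6 ->scene px [440.4 242.2] top px [205.5 246.8]
heatsink [ 383.6 -287.2] [42.7 78.4] 74.8 ->scene px [279.1 138. ] top px [442.3 247.6]
bigtop [459.9 153.3] [24.6 24.7] 89.9 ->scene px [371.9 219.6] top px [263. 216.]
bigall [462.2 156.5] [40.4 38. ] 89.9 ->scene px [371.5 228.1] top px [263.  216.5]
smalltop [623.4 230.5] [18.8 16.2] 44.9 ->scene px [347.5 284.2] top px [234.8 153.3]
choke [ 538.9 -423.8] [43.3 44.9] 86.0 ->scene px [212.5 143.4] top px [491.5 186.5]
bigtop scene px [371.5 220.5] world [462.7 154.5  50. ]
smalltop scene px [346.5 284. ] world [624.6 228.7  36. ]
choke scene px [212. 145.] world [ 544.6 -417.4   20. ]
fanpad scene px [446.9 321.5] world [530.1 413.2   4. ]
chokepad scene px [290.1 172.1] world [ 447.8 -162.2    4. ]
bigpad scene px [315.6 204.7] world [487.8 -11.9   4. ]
smallpad scene px [266.2 246.6] world [667.8   9.7   4. ]
hspad scene px [229.6 200.2] world [ 638.9 -186.2    4. ]
```

View pics/c1.png

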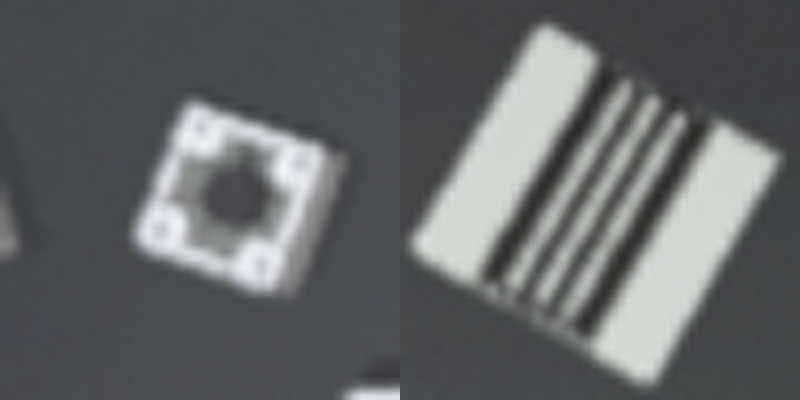

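The fan is confirmed: the smallest one, about 42 mm on its top face. The heatsink pad's stripes lie along its 149.5° axis. The two views agree within about 4 mm. Next is a hover over the fan.

```bash
python3 - <<'E'
from h import *
s=read_state();Rt=R.from_quat(s["ee_rot"]).as_matrix();print(Rt.round(3))
print(jog([387,297,200],70.6))
E
```

```text
[[ 0.958 -0.286 -0.   ]
 [-0.286 -0.958 -0.002]
 [ 0.     0.002 -1.   ]]
(array([0.2861, 0.2293, 0.0252]), np.float64(2.8))
```

Call:
jog_arm(
  increments=[
    [0.286,0.229,0.025,2.8],
    [0.286,0.229,0.025,2.8],
    [0.286,0.229,0.025,2.8],
    [0.286,0.229,0.025,2.8],
    [0.286,0.229,0.025,2.8],
    [0.286,0.229,0.025,2.8],
    [0.286,0.229,0.025,2.8],
    [0.286,0.229,0.025,2.8],
  ],
  hand=1,
)

```text
clock: 1.15
position: [387.2, 297.3, 200.2]
ee_rot: [0.986, -0.169, -0.0, 0.001]
contact_force: [-0.4, 0.1, -0.7]
gripper_width: 85.4
```

```bash
cat >> h.py <<'E'
def snap(name,fn):
    s=read_state(); im=get_image(name)[:,:,::-1].copy(); cv2.imwrite(fn,im); return s,im,cam(name,s)
E
python3 - <<'E'
from h import *
s,im,C=snap("wrist","pics/w1.png")
print(s["clock"],s["position"],s["gripper_width"],proj(C,[386.4,296.4,28]), proj(C,[*s["position"][:2],28]))
E
```

```text
1.15 [387.16640071 297.25457936 200.17565109] 85.39159426138251 [[320.7402767  179.34409775]] [[319.62020927 178.8895679 ]]
```

View pics/w1.png

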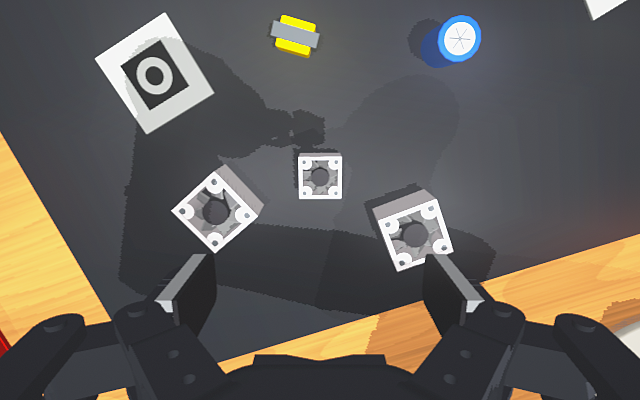

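```bash
cat >> h.py <<'E'
def rect(im,C,uv,z,cond,half=60):
    """largest blob near uv; minAreaRect on plane z"""
    hsv=cv2.cvtColor(im,cv2.COLOR_BGR2HSV).astype(int); m=cond(*[hsv[...,i] for i in range(3)]).astype(np.uint8)
    u,v=map(int,uv); k=np.zeros_like(m); a,b,c,d=max(0,v-half),v+half,max(0,u-half),u+half; k[a:b,c:d]=m[a:b,c:d]
    cs,_=cv2.findContours(k,cv2.RETR_EXTERNAL,cv2.CHAIN_APPROX_NONE)
    c=min((c for c in cs if cv2.contourArea(c)>150),key=lambda c:np.hypot(*(np.array(cv2.minAreaRect(c)[0])-uv)))
    W=ray(C,c[:,0,:]+0.0,z)[:,:2].astype(np.float32); r=cv2.minAreaRect(W)
    print("px",np.round(cv2.minAreaRect(c)[0],1),"world",np.round(r[0],1),"size",np.round(r[1],1),"ang",round(r[2],1)); return r
E
python3 - <<'E'
from h import *
im=cv2.imread("pics/w1.png");s=read_state();C=cam("wrist",s)
r=rect(im,C,(320,176),28,lambda h,S,v:(v>185)&(S<60),40)
rect(im,C,(155,73),4,lambda h,S,v:(v>120)&(S<60),75)
rect(im,C,(460,40),50,lambda h,S,v:(v>150)&(S<60),40)
print(jog([*r[0],22],r[2]))
E
```

```text
px [319.5 177. ] world [388.3 297.3] size [41.  40.5] ang 70.7
px [155.3  74.4] world [527. 413.] size [80.3 81.1] ang 9.8
px [459.  38.] world [462.3 154. ] size [24.2 23.3] ang 70.7
(array([ 0.0015, -0.0002,  0.1782]), np.float64(-0.1))
```

Call:
jog_arm(
  increments=[
    [0.001,0,0.05,0],
    [0.001,0,0.1,0],
    [0.001,0,0.13,0],
    [0.001,0,0.155,0],
    [0.001,0,0.17,0],
    [0.001,0,0.178,0],
    [0.001,0,0.178,0],
  ],
  hand=0.4,
)

```text
clock: 2.08
position: [387.4, 297.9, 21.9]
ee_rot: [0.986, -0.168, -0.0, 0.001]
contact_force: [-0.3, 0.5, -0.2]
gripper_width: 59.7
```

Call:
jog_arm(
  increments=[
    [0,0,0,0],
    [0,0,0,0],
    [0,0,0,0],
    [0,0,0,0],
    [0,0,0,0],
    [0,0,0,0],
  ],
  hand=-1,
)

```text
clock: 2.82
position: [387.7, 298.2, 22.4]
ee_rot: [0.986, -0.168, 0.0, 0.001]
contact_force: [-0.2, -0.6, 5.7]
gripper_width: -0.1
```

```bash
python3 - <<'E'
from h import *
s,im,C=snap("wrist","pics/w2.png");print(s["gripper_width"])
s,im,C=snap("scene","pics/s2.png");cv2.imwrite("pics/s2c.png",cv2.resize(im[150:320,340:560],None,fx=3,fy=3))
E
```

```text
-0.1354942376477611
```

View pics/w2.png

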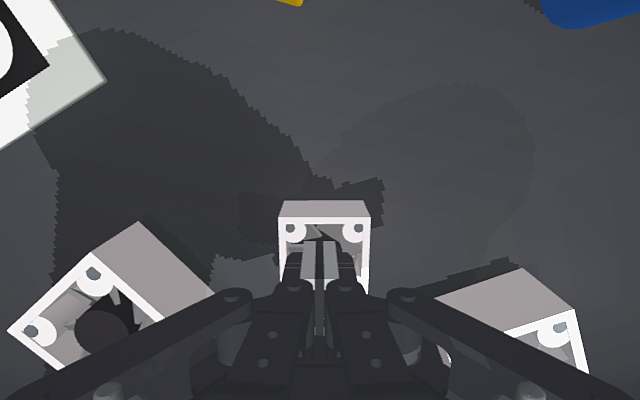

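View pics/s2c.png

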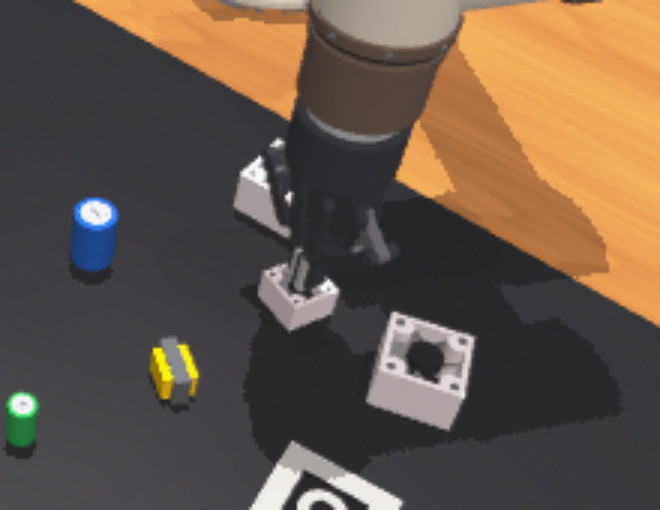

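```bash
python3 - <<'E'
from h import *
s=read_state();C=cam("wrist",s);print(s["position"],s["contact_force"],s["clock"])
import itertools
a=np.radians(70.7)
for dx,dy in itertools.product((-20,20),(-20,20)):
    P=np.array([388.3,297.3])+[dx*np.cos(a)-dy*np.sin(a),dx*np.sin(a)+dy*np.cos(a)]
    print(proj(C,[*P,28])[0].round(),proj(C,[*P,0])[0].round())
Rt=R.from_quat(s["ee_rot"]).as_matrix()
for z in (-10,-2,0,10,17): print(z,[proj(C,s["position"]+Rt@np.array([x,0,z]))[0].round() for x in (-11,11)])
im=cv2.imread("pics/w2.png");cv2.imwrite("pics/w2c.png",cv2.resize(im[170:330,220:420],None,fx=4,fy=3.7,interpolation=2)[:600,:800])
E
```

```text
[387.67708374 298.18230465  22.37820479] [-0.36787848  0.36803369  6.4113979 ] 2.925
[368. 217.] [360. 200.]
[364. 299.] [358. 271.]
[276. 217.] [282. 200.]
[279. 299.] [284. 271.]
-10 [array([320., 288.]), array([320., 242.])]
-2 [array([320., 279.]), array([320., 236.])]
0 [array([320., 277.]), array([320., 234.])]
10 [array([320., 268.]), array([320., 226.])]
17 [array([320., 262.]), array([320., 222.])]
```

View pics/w2c.png

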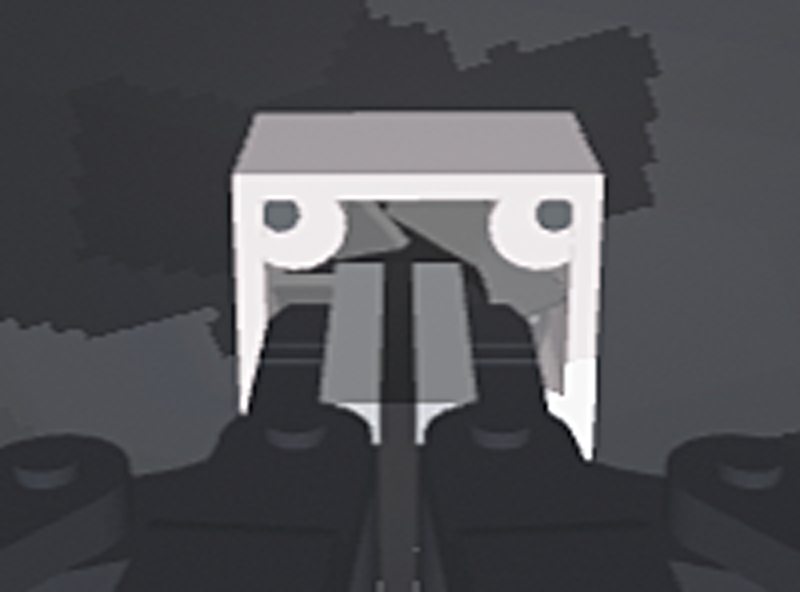

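Call:
jog_arm(
  increments=[
    [0,0,-0.03,0],
    [0,0,-0.06,0],
    [0,0,-0.06,0],
  ],
)

```text
clock: 3.3
position: [388.4, 299.2, 84.0]
ee_rot: [0.986, -0.167, 0.001, -0.001]
contact_force: [0.3, 0.3, -0.4]
gripper_width: -0.1
```

```bash
python3 - <<'E'
from h import *
s,im,C=snap("wrist","pics/w3.png");print(s["position"],s["gripper_width"],s["contact_force"])
s,im,C=snap("scene","pics/s3.png");cv2.imwrite("pics/s3c.png",cv2.resize(im[150:300,380:520],None,fx=4,fy=4))
Rt=R.from_quat(s["ee_rot"]).as_matrix()
for z in (-20,-10,0,17): print(z,proj(C,s["position"]+Rt@[0,0,z]),(proj(C,s["position"]+Rt@[0,0,z])-[380,150])*4)
E
```

```text
[388.3909413  299.21077121  84.03995815] -0.1470755736425521 [ 0.27330554  0.33951162 -0.40144908]
-20 [[447.47546463 220.2232377 ]] [[269.90185852 280.89295079]]
-10 [[446.53027267 223.42969864]] [[266.12109068 293.71879456]]
0 [[445.6003784  226.58426383]] [[262.40151361 306.33705533]]
17 [[444.05362941 231.8314416 ]] [[256.21451762 327.32576642]]
```

View pics/w3.png

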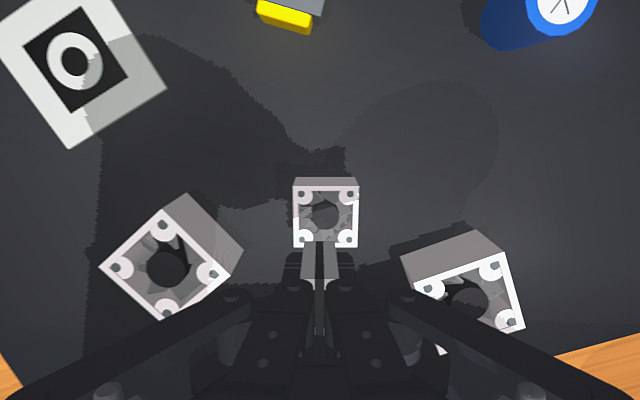

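View pics/s3c.png

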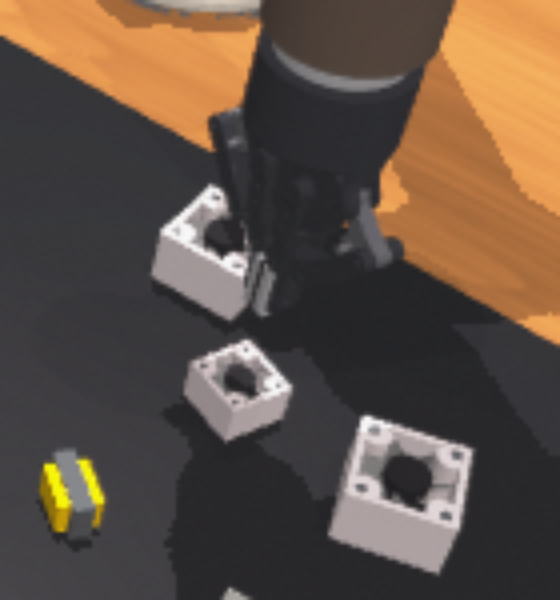

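The fan hasn't moved. The fingers shut above its rim, so the tips sit about 6 mm *above* the reported TCP instead of 17 mm ahead of it. I'll straddle the fan again and creep down to feel for the mat, which gives the true tip height.

Call:
jog_arm(
  increments=[
    [0.001,-0.001,0.0,-0.2],
    [0.001,-0.001,0,-0.2],
    [0.001,-0.001,0.0,-0.2],
    [0.001,-0.001,0.02,-0.2],
    [0.001,-0.001,0.04,-0.2],
    [0.001,-0.001,0.06,-0.2],
    [0.001,-0.001,0.068,-0.2],
    [0.001,-0.001,0.07,-0.2],
    [0.001,-0.001,0.07,-0.2],
  ],
  hand=0.3,
)

```text
clock: 4.53
position: [388.7, 298.5, 12.3]
ee_rot: [0.986, -0.166, -0.0, 0.001]
contact_force: [0.4, 0.5, 0.6]
gripper_width: 55.5
```

```bash
python3 - <<'E'
from h import *
s,im,C=snap("wrist","pics/w4.png");print(s["position"],s["gripper_width"],s["contact_force"])
E
```

```text
[388.66528784 298.53353511  12.27767084] 55.50445164897151 [0.36457415 0.45454039 0.57987949]
```

View pics/w4.png

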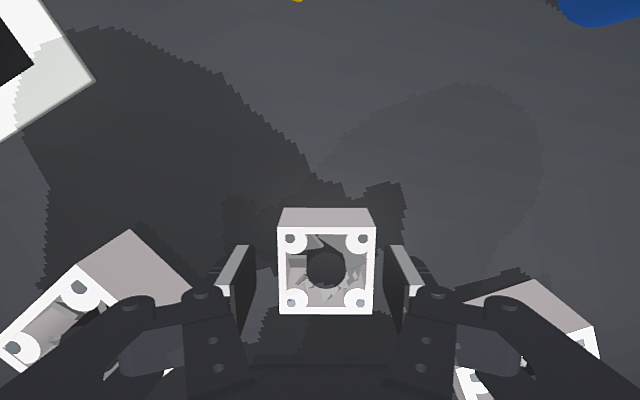

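Call:
jog_arm(
  increments=[
    [0,0,0.005,0],
    [0,0,0.01,0],
    [0,0,0.013,0],
    [0,0,0.016,0],
    [0,0,0.016,0],
  ],
)

```text
clock: 5.2
position: [388.6, 298.4, -3.9]
ee_rot: [0.986, -0.166, -0.0, 0.001]
contact_force: [0.8, -0.9, -0.2]
gripper_width: 55.6
```

```bash
python3 - <<'E'
from h import *
s,im,C=snap("wrist","pics/w5.png");print(s["position"],s["gripper_width"],s["contact_force"])
E
```

```text
[388.60648281 298.44744497  -3.86780334] 55.56309358196867 [ 0.77259408 -0.93894102 -0.1942233 ]
```

View pics/w5.png

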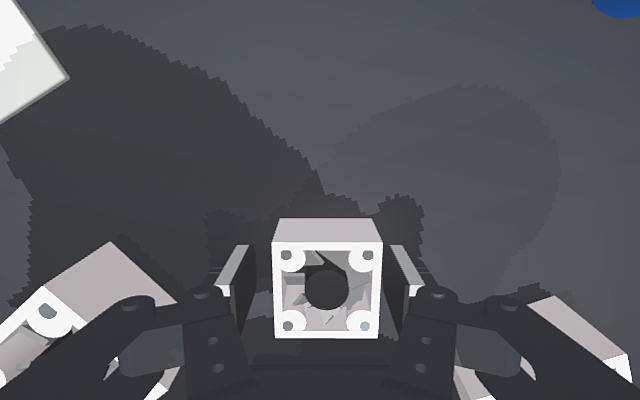

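Call:
jog_arm(
  increments=[
    [0,0.002,0.0,0],
    [0,0.003,0.003,0],
    [0,0.003,0.006,0],
    [0,0.003,0.006,0],
  ],
)

```text
clock: 5.75
position: [387.7, 295.6, -9.7]
ee_rot: [0.986, -0.166, -0.0, 0.001]
contact_force: [0.2, -0.7, 1.8]
gripper_width: 55.1
```

Call:
jog_arm(
  increments=[
    [0,0,0,0],
    [0,0,0,0],
    [0,0,0,0],
    [0,0,0,0],
    [0,0,0,0],
  ],
  hand=-1,
)

```text
clock: 6.38
position: [389.5, 297.6, -7.0]
ee_rot: [0.986, -0.165, 0.002, -0.001]
contact_force: [-0.6, -1.2, 18.7]
gripper_width: 38.7
```

Call:
jog_arm(
  increments=[
    [0,0,-0.005,0],
    [0,0,-0.02,0],
    [0,0,-0.05,0],
    [0,0,-0.08,0],
    [0,0,-0.08,0],
  ],
)

```text
clock: 7.0
position: [390.1, 298.6, 74.9]
ee_rot: [0.986, -0.165, 0.003, -0.004]
contact_force: [0.2, 0.0, -0.2]
gripper_width: 39.1
```

```bash
python3 - <<'E'
from h import *
s,im,C=snap("wrist","pics/w6.png");print(s["position"],s["gripper_width"],s["contact_force"])
print(jog([527,413,75],9.8),jog([527,413,75],99.8))
E
```

```text
[390.08382261 298.63160628  74.89425688] 39.10616066477697 [ 0.19880163  0.04793343 -0.19192343]
(array([ 0.0927, -0.1539, -0.0005]), np.float64(61.2)) (array([ 0.0927, -0.1539, -0.0005]), np.float64(-28.8))
```

View pics/w6.png

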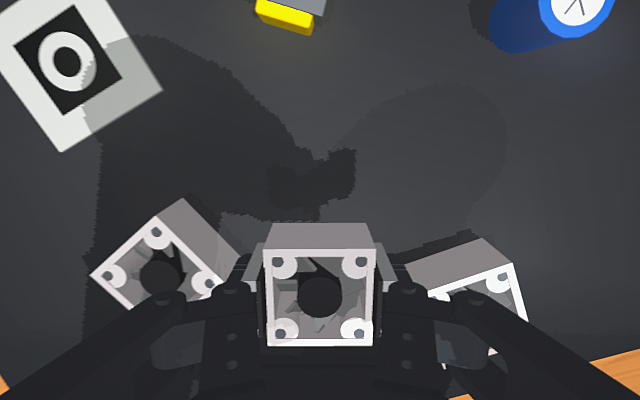

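```bash
python3 - <<'E'
from h import *
s=read_state();C=cam("wrist",s);Rt=R.from_quat(s["ee_rot"]).as_matrix()
c=[(265,249),(375,249),(373,345),(267,345)]
for z in (90,94,98,102,106):
    W=ray(C,c,z); L=(W-s["position"])@Rt
    print(z,L.mean(0).round(1),np.linalg.norm(np.roll(W,-1,0)-W,axis=1).round(1))
E
```

```text
90 [-12.6  -0.1 -16.6] [45.6 46.5 47.7 46.6]
94 [-10.1  -0.1 -20.6] [44.2 45.1 46.2 45.2]
98 [ -7.7  -0.1 -24.5] [42.8 43.7 44.8 43.8]
102 [ -5.2  -0.1 -28.5] [41.4 42.3 43.4 42.4]
106 [ -2.8  -0.1 -32.5] [40.1 40.9 41.9 41. ]
```

```bash
python3 - <<'E'
from h import *
print(jog([529.5,413.4,70],99.8))
E
```

```text
(array([ 0.095 , -0.155 ,  0.0045]), np.float64(-28.8))
```

Call:
jog_arm(
  increments=[
    [0.04,-0.05,-0.01,-10],
    [0.07,-0.1,-0.01,-20],
    [0.09,-0.14,0,-28.8],
    [0.095,-0.155,0.005,-28.8],
    [0.095,-0.155,0.005,-28.8],
    [0.095,-0.155,0.005,-28.8],
  ],
)

```text
clock: 7.8
position: [528.6, 412.4, 68.4]
ee_rot: [0.996, 0.086, 0.001, -0.001]
contact_force: [0.7, -0.5, -0.7]
gripper_width: 39.1
```

```bash
python3 - <<'E'
from h import *
s,im,C=snap("wrist","pics/w7.png");print(s["position"],s["gripper_width"],s["contact_force"])
print(jog([529.5,413.4,0],99.8))
print(proj(C,[ [527+a,413+b,4] for a,b in((0,0),(0,40),(40,0))]))
E
```

```text
[528.57874913 412.35402144  68.44324052] 39.06256465247496 [ 0.66266718 -0.47490085 -0.71961913]
(array([ 0.0007, -0.0006,  0.0691]), np.float64(0.0))
[[317.75082806 216.46484624]
 [256.49980991 206.26235213]
 [328.78718393 155.8221104 ]]
```

View pics/w7.png

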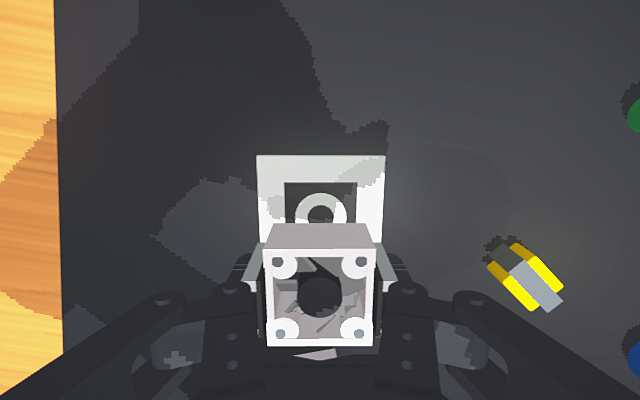

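Call:
jog_arm(
  increments=[
    [0.001,0.001,0.03,0],
    [0.001,0.001,0.05,0],
    [0.001,0.001,0.062,0],
    [0.001,0.001,0.067,0],
    [0.001,0.001,0.069,0],
    [0.001,0.001,0.069,0],
  ],
)

```text
clock: 8.6
position: [530.4, 412.2, 0.8]
ee_rot: [0.996, 0.086, 0.002, -0.002]
contact_force: [0.2, -0.2, -0.3]
gripper_width: 39.5
```

Call:
jog_arm(
  increments=[
    [0,0,0.001,0],
    [0,0,0.002,0],
  ],
)

```text
clock: 8.85
position: [530.6, 412.4, -0.8]
ee_rot: [0.996, 0.086, 0.002, -0.002]
contact_force: [-0.4, 0.2, -0.0]
gripper_width: 39.1
```

Call:
jog_arm(
  increments=[
    [0,0,0.001,0],
    [0,0,0.002,0],
    [0,0,0.002,0],
  ],
)

```text
clock: 9.22
position: [530.6, 412.4, -2.7]
ee_rot: [0.996, 0.086, 0.003, -0.002]
contact_force: [-0.5, -0.6, 0.3]
gripper_width: 39.2
```

Call:
jog_arm(
  increments=[
    [0,0,0.001,0],
    [0,0,0.002,0],
    [0,0,0.002,0],
  ],
)

```text
clock: 9.6
position: [530.6, 412.4, -2.9]
ee_rot: [0.996, 0.086, 0.003, -0.002]
contact_force: [-3.1, -1.3, 8.4]
gripper_width: 39.2
```

Call:
jog_arm(
  increments=[
    [0,0,-0.001,0],
    [0,0,-0.001,0],
    [0,0,-0.001,0],
    [0,0,-0.001,0],
  ],
  hand=0.5,
)

```text
clock: 10.1
position: [530.6, 412.4, -2.2]
ee_rot: [0.996, 0.086, 0.003, -0.002]
contact_force: [1.1, 0.8, 0.7]
gripper_width: 64.2
```

Call:
jog_arm(
  increments=[
    [0,0,-0.03,0],
    [0,0,-0.08,0],
    [0,0,-0.14,0],
    [0,0,-0.2,0],
    [0,0,-0.2,0],
  ],
  hand=1,
)

```text
clock: 10.72
position: [532.0, 413.8, 204.9]
ee_rot: [0.996, 0.086, 0.008, -0.006]
contact_force: [-0.3, -0.7, -0.9]
gripper_width: 85.7
```

```bash
python3 - <<'E'
from h import *
s,im,C=snap("wrist","pics/w8.png");print(s["position"],s["clock"])
rect(im,C,(320,190),32,lambda h,S,v:(v>215)&(S<60),60)
rect(im,C,(320,190),4,lambda h,S,v:(v>120)&(S<60),80)
E
```

```text
[532.01014962 413.79071049 204.94774004] 10.725
px [323.  180.5] world [532.6 412.2] size [72.7 73.7] ang 10.0
px [323.  180.5] world [526.7 411.3] size [81.1 80.9] ang 9.7
```

View pics/w8.png

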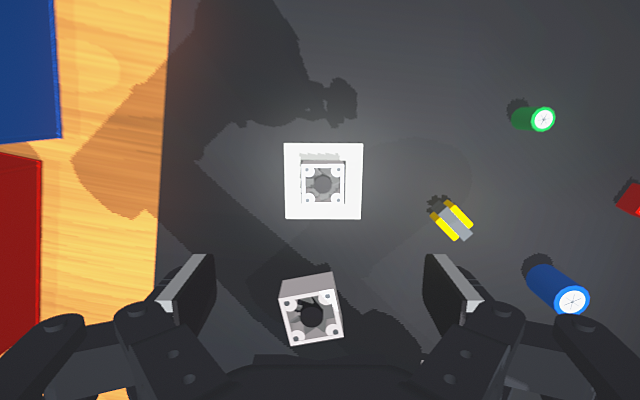

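```bash
python3 - <<'E'
from h import *
im=cv2.imread("pics/w8.png");s=read_state();C=cam("wrist",s)
r=rect(im,C,(543,119),36,lambda h,S,v:(v>185)&(S<80),25)
rect(im,C,(573,300),50,lambda h,S,v:(v>185)&(S<80),30)
for y in(0,30,60,90,-30,-60): print(y,jog([*r[0],130],y))
E
```

```text
px [543.3 118.8] world [621.  229.3] size [14.7 15.3] ang 59.6
px [571.5 301.5] world [459.8 153.2] size [22.8 24.2] ang 10.2
0 (array([0.0572, 0.1966, 0.0702]), np.float64(-80.1))
30 (array([0.0572, 0.1966, 0.0702]), np.float64(69.9))
60 (array([0.0572, 0.1966, 0.0702]), np.float64(39.9))
90 (array([0.0572, 0.1966, 0.0702]), np.float64(9.9))
-30 (array([0.0572, 0.1966, 0.0702]), np.float64(-50.1))
-60 (array([0.0572, 0.1966, 0.0702]), np.float64(-20.1))
```

Call:
jog_arm(
  increments=[
    [0.02,0.06,0.0,5],
    [0.04,0.12,0.03,10],
    [0.059,0.197,0.07,10],
    [0.059,0.197,0.07,10],
    [0.059,0.197,0.07,10],
    [0.059,0.197,0.07,10],
  ],
  hand=0.2,
)

```text
clock: 11.52
position: [622.5, 229.3, 129.3]
ee_rot: [1.0, -0.001, 0.004, -0.004]
contact_force: [-0.1, 0.6, 0.1]
gripper_width: 51.4
```

```bash
python3 - <<'E'
from h import *
s,im,C=snap("wrist","pics/w9.png");print(s["position"],s["clock"],s["gripper_width"])
uv=proj(C,[622.5,229.5,36])[0];print(uv)
r=rect(im,C,uv,36,lambda h,S,v:(v>185)&(S<80),40)
print(jog([*r[0],6],90))
E
```

```text
[622.51065579 229.30386997 129.2757479 ] 11.525 51.39821275229314
[320.11673796 202.8011091 ]
px [320. 201.] world [623.8 229.6] size [14.7 14.8] ang 45.7
(array([1.000e-04, 1.400e-03, 1.239e-01]), np.float64(-0.1))
```

View pics/w9.png

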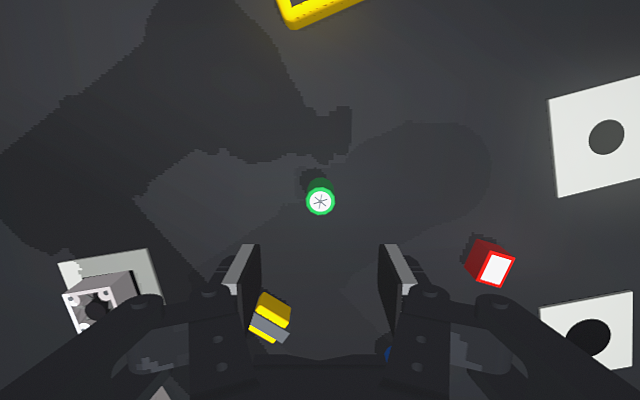

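Call:
jog_arm(
  increments=[
    [0.001,0,0.05,0],
    [0.001,0,0.09,0],
    [0.001,0,0.115,0],
    [0.001,0,0.122,0],
    [0.001,0,0.122,0],
  ],
)

```text
clock: 12.2
position: [624.8, 232.0, 8.5]
ee_rot: [1.0, -0.0, 0.005, -0.004]
contact_force: [0.5, -0.1, 1.0]
gripper_width: 51.2
```

Call:
jog_arm(
  increments=[
    [0,0,0,0],
    [0,0,0,0],
    [0,0,0,0],
    [0,0,0,0],
    [0,0,0,0],
  ],
  hand=-1,
)

```text
clock: 12.82
position: [626.0, 232.7, 10.6]
ee_rot: [1.0, 0.0, 0.006, -0.005]
contact_force: [-0.8, 0.8, 5.2]
gripper_width: 19.4
```

```bash
python3 - <<'E'
from h import *
s,im,C=snap("wrist","pics/w10.png");print(s["position"],s["gripper_width"],s["contact_force"])
E
```

```text
[626.02167327 232.73553167  10.55756925] 19.445177053899247 [-0.77292675  0.78500588  5.20586864]
```

View pics/w10.png

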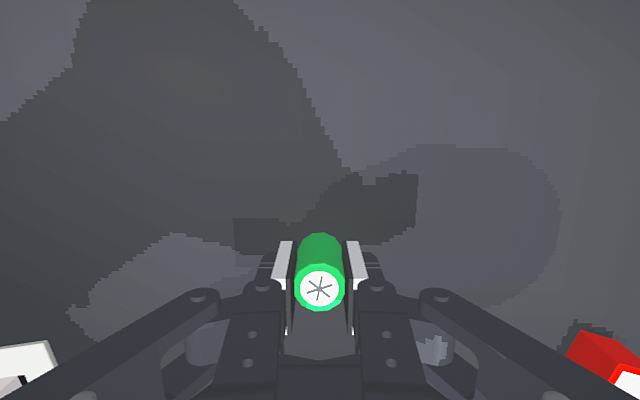

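```bash
python3 - <<'E'
from h import *
print(jog([666,9,90],90)); print(jog([600,9,150],90))
E
```

```text
(array([ 0.0409,  0.2229, -0.0812]), np.float64(0.0))
(array([-0.0243,  0.2223, -0.142 ]), np.float64(0.0))
```

Call:
jog_arm(
  increments=[
    [0,0,-0.01,0],
    [0,0,-0.03,0],
    [0.01,0.04,-0.08,0],
    [0.03,0.1,-0.081,0],
    [0.04,0.16,-0.081,0],
    [0.041,0.21,-0.081,0],
    [0.041,0.223,-0.081,0],
    [0.041,0.223,-0.081,0],
  ],
)

```text
clock: 13.88
position: [666.0, 8.2, 90.0]
ee_rot: [1.0, -0.001, 0.006, -0.005]
contact_force: [0.5, 0.8, -0.8]
gripper_width: 20.3
```

```bash
python3 - <<'E'
from h import *
s,im,C=snap("wrist","pics/w11.png");print(s["position"],s["gripper_width"],s["contact_force"])
print(proj(C,[666,9,4]))
rect(im,C,(320,200),4,lambda h,S,v:(v>120)&(S<60),100)
E
```

```text
[665.98128421   8.1546985   89.96007853] 20.250712623587212 [ 0.51816893  0.75299642 -0.76171476]
[[319.48046474 206.1478509 ]]
px [320.6 220.9] world [651.    9.2] size [110.2  90.5] ang 14.9
```

View pics/w11.png

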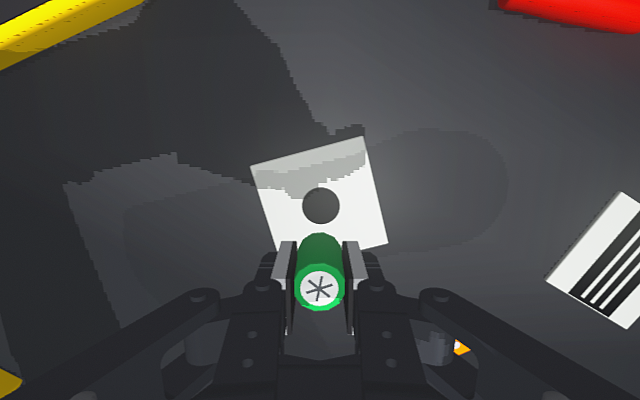

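```bash
python3 - <<'E'
from h import *
s=read_state();C=cam("wrist",s)
print(ray(C,[(320.5,206)],4),"cap top",ray(C,[(319.5,288)],s["position"][2]+25.4),s["position"])
print("cap bottom front", ray(C,[(319.5,233)],s["position"][2]-10.6))
print((R.from_quat(s["ee_rot"]).as_matrix()).round(4)[:,2])
E
```

```text
[[666.23787927   9.42558793   4.        ]] cap top [[663.73377307   8.94088518 115.36479447]] [666.0920642    9.29616757  89.96479447]
cap bottom front [[673.74873138   9.34226816  79.36479447]]
[ 0.0127  0.0105 -0.9999]
```

```bash
python3 - <<'E'
from h import *
print(jog([668.8,9.4,16],90))
E
```

```text
(array([0.0018, 0.0007, 0.074 ]), np.float64(0.0))
```

Call:
jog_arm(
  increments=[
    [0.002,0.001,0.03,0],
    [0.002,0.001,0.055,0],
    [0.002,0.001,0.068,0],
    [0.002,0.001,0.074,0],
    [0.002,0.001,0.074,0],
  ],
)

```text
clock: 14.55
position: [669.4, 9.7, 16.3]
ee_rot: [1.0, 0.001, 0.007, -0.005]
contact_force: [0.1, 0.1, -0.6]
gripper_width: 20.1
```

Call:
jog_arm(
  increments=[
    [0,0,0.001,0],
    [0,0,0.002,0],
    [0,0,0.002,0],
  ],
)

```text
clock: 14.92
position: [669.6, 9.7, 14.6]
ee_rot: [1.0, 0.0, 0.007, -0.005]
contact_force: [-0.0, -0.3, -0.4]
gripper_width: 19.6
```

Call:
jog_arm(
  increments=[
    [0,0,0.001,0],
    [0,0,0.002,0],
    [0,0,0.002,0],
  ],
)

```text
clock: 15.3
position: [669.7, 9.7, 14.6]
ee_rot: [1.0, 0.001, 0.007, -0.005]
contact_force: [-2.9, 0.1, 7.3]
gripper_width: 20.0
```

Call:
jog_arm(
  increments=[
    [0,0,0,0],
    [0,0,0,0],
    [0,0,0,0],
    [0,0,0,0],
  ],
  hand=0.2,
)

```text
clock: 15.8
position: [669.6, 9.6, 14.2]
ee_rot: [1.0, 0.001, 0.007, -0.005]
contact_force: [-0.3, 0.0, 0.3]
gripper_width: 51.6
```

Call:
jog_arm(
  increments=[
    [0,0,-0.03,0],
    [0,0,-0.08,0],
    [0,0,-0.14,0],
    [0,0,-0.14,0],
  ],
)

```text
clock: 16.3
position: [671.2, 8.5, 161.0]
ee_rot: [1.0, 0.001, 0.013, -0.006]
contact_force: [-0.8, 0.1, -0.9]
gripper_width: 51.5
```

```bash
python3 - <<'E'
from h import *
s,im,C=snap("wrist","pics/w12.png");print(s["position"],s["clock"],s["ee_rot"])
uv=proj(C,[666,9,40])[0];print(uv)
rect(im,C,uv,40,lambda h,S,v:(v>40)&(S>110)&(abs(h-70)<25),40)
rect(im,C,proj(C,[666,9,4])[0],4,lambda h,S,v:(v>120)&(S<60),90)
for y in(0,30,60,90,-30,-60): print(y,jog([462,154,145],y))
E
```

```text
[671.17710092   8.48306434 160.99880611] 16.3 [ 0.99989225  0.00116585  0.01340187 -0.00587564]
[320.51226334 202.61602541]
px [319.5 200. ] world [668.1   9.8] size [20.  20.2] ang 0.4
px [321.3 191.2] world [666.2   8.1] size [80.4 80.4] ang 15.0
0 (array([-0.207 , -0.1457,  0.0099]), np.float64(-89.9))
30 (array([-0.207 , -0.1457,  0.0099]), np.float64(60.1))
60 (array([-0.207 , -0.1457,  0.0099]), np.float64(30.1))
90 (array([-0.207 , -0.1457,  0.0099]), np.float64(0.1))
-30 (array([-0.207 , -0.1457,  0.0099]), np.float64(-59.9))
-60 (array([-0.207 , -0.1457,  0.0099]), np.float64(-29.9))
```

View pics/w12.png

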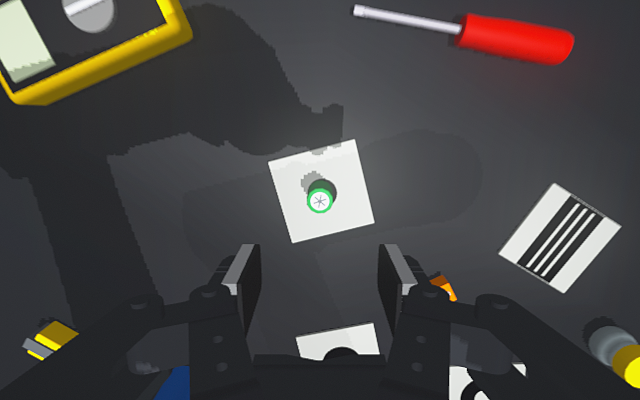

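Call:
jog_arm(
  increments=[
    [-0.05,-0.035,0,0],
    [-0.1,-0.07,0,0],
    [-0.15,-0.105,0.01,0],
    [-0.2,-0.14,0.01,0],
    [-0.207,-0.146,0.01,0],
    [-0.207,-0.146,0.01,0],
    [-0.207,-0.146,0.01,0],
  ],
  hand=0.4,
)

```text
clock: 17.23
position: [462.9, 153.9, 144.5]
ee_rot: [1.0, 0.0, 0.01, -0.006]
contact_force: [0.4, -0.4, 0.8]
gripper_width: 59.9
```

```bash
python3 - <<'E'
from h import *
s,im,C=snap("wrist","pics/w13.png");print(s["position"],s["clock"],s["ee_rot"])
uv=proj(C,[462,154,50])[0];print(uv)
r=rect(im,C,uv,50,lambda h,S,v:(v>170)&(S<80),40)
print(jog([*r[0],12],90))
E
```

```text
[462.90707029 153.88323741 144.49308935] 17.225 [ 9.99934980e-01  1.19321938e-04  9.89644330e-03 -5.66408945e-03]
[320.71491221 205.10896388]
px [321.5 205. ] world [461.9 153.4] size [23.8 23.9] ang 45.8
(array([-0.0036,  0.0018,  0.1324]), np.float64(-0.0))
```

View pics/w13.png

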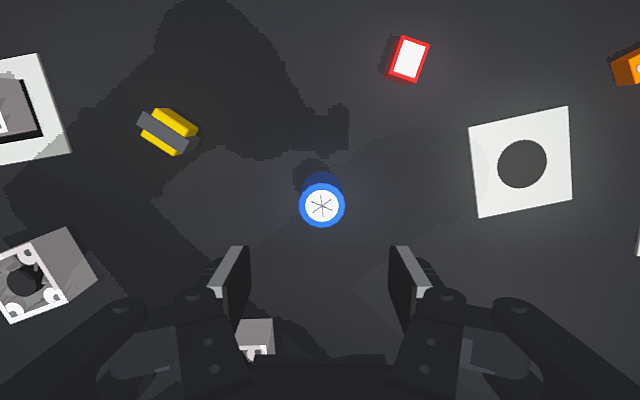

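Call:
jog_arm(
  increments=[
    [-0.003,0.002,0.05,0],
    [-0.003,0.002,0.09,0],
    [-0.003,0.002,0.12,0],
    [-0.003,0.002,0.132,0],
    [-0.003,0.002,0.132,0],
    [-0.003,0.002,0.132,0],
  ],
)

```text
clock: 18.02
position: [463.6, 153.6, 13.5]
ee_rot: [1.0, -0.0, 0.011, -0.006]
contact_force: [0.6, -0.3, 0.6]
gripper_width: 59.7
```

Call:
jog_arm(
  increments=[
    [0,0,0,0],
    [0,0,0,0],
    [0,0,0,0],
    [0,0,0,0],
    [0,0,0,0],
  ],
  hand=-1,
)

```text
clock: 18.65
position: [464.5, 154.1, 14.9]
ee_rot: [1.0, 0.0, 0.012, -0.007]
contact_force: [-0.3, 0.2, 4.6]
gripper_width: 33.8
```

```bash
python3 - <<'E'
from h import *
s,im,C=snap("wrist","pics/w14.png");print(s["position"],s["clock"],s["ee_rot"])
print(jog([486,-12.5,100],90))
E
```

```text
[464.47572317 154.14089497  14.93527212] 18.65 [ 9.99902728e-01  1.49175595e-04  1.20825117e-02 -6.96600583e-03]
(array([ 0.0235,  0.1655, -0.0868]), np.float64(0.0))
```

View pics/w14.png

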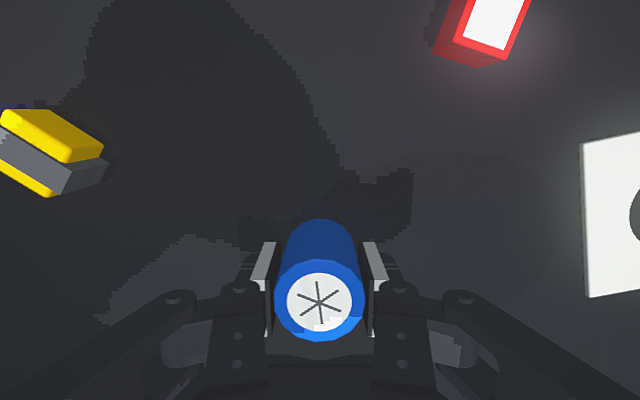

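Call:
jog_arm(
  increments=[
    [0,0,-0.01,0],
    [0,0,-0.04,0],
    [0.005,0.05,-0.087,0],
    [0.015,0.1,-0.087,0],
    [0.023,0.15,-0.087,0],
    [0.0235,0.1655,-0.087,0],
    [0.0235,0.1655,-0.087,0],
    [0.0235,0.1655,-0.087,0],
  ],
)

```text
clock: 19.7
position: [486.0, -11.8, 100.4]
ee_rot: [1.0, 0.001, 0.012, -0.007]
contact_force: [0.5, 0.2, -0.6]
gripper_width: 33.4
```

```bash
python3 - <<'E'
from h import *
s,im,C=snap("wrist","pics/w15.png");print(s["position"],s["gripper_width"],s["ee_rot"])
print(proj(C,[486,-12.5,4]))
r=rect(im,C,proj(C,[486,-12.5,4])[0],4,lambda h,S,v:(v<75)&(S<80),45)
print("cap top",ray(C,[(319,303)],s["position"][2]+35),s["position"])
E
```

```text
[485.96582606 -11.82317039 100.41074508] 33.40443690033411 [ 9.99899397e-01  6.41090280e-04  1.22808481e-02 -7.06857114e-03]
[[322.18201845 203.81476804]]
px [323.4 200.1] world [488.5 -13.3] size [39.9 34. ] ang 85.6
cap top [[482.36678645 -12.22223037 135.41074508]] [485.96582606 -11.82317039 100.41074508]
```

View pics/w15.png

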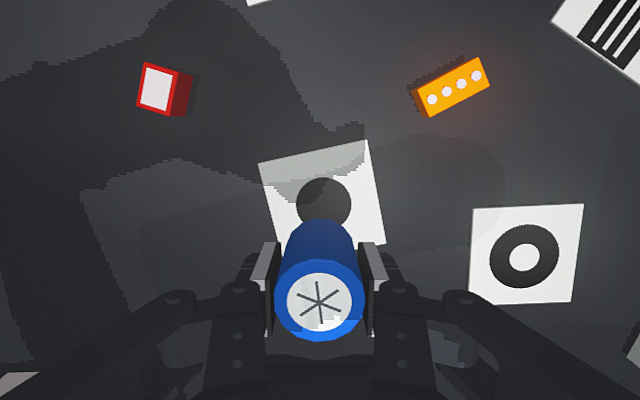

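```bash
python3 - <<'E'
from h import *
print(jog([488.6,-13.6,21],90))
E
```

```text
(array([0.0007, 0.0031, 0.0793]), np.float64(0.1))
```

Call:
jog_arm(
  increments=[
    [0.001,0.003,0.03,0],
    [0.001,0.003,0.055,0],
    [0.001,0.003,0.073,0],
    [0.001,0.003,0.079,0],
    [0.001,0.003,0.079,0],
  ],
)

```text
clock: 20.38
position: [489.0, -12.9, 21.3]
ee_rot: [1.0, 0.002, 0.012, -0.007]
contact_force: [-0.2, -1.0, -0.5]
gripper_width: 33.7
```

Call:
jog_arm(
  increments=[
    [0,0,0.001,0],
    [0,0,0.002,0],
    [0,0,0.002,0],
  ],
)

```text
clock: 20.75
position: [489.3, -12.8, 19.7]
ee_rot: [1.0, 0.002, 0.012, -0.007]
contact_force: [-0.1, -0.2, -0.2]
gripper_width: 33.4
```

Call:
jog_arm(
  increments=[
    [0,0,0.001,0],
    [0,0,0.002,0],
    [0,0,0.002,0],
  ],
)

```text
clock: 21.12
position: [489.5, -12.8, 18.9]
ee_rot: [1.0, 0.002, 0.013, -0.007]
contact_force: [-3.4, 1.0, 9.7]
gripper_width: 33.4
```

Contact at 18.9 mm, as predicted. Releasing.

Call:
jog_arm(
  increments=[
    [0,0,0,0],
    [0,0,0,0],
    [0,0,0,0],
    [0,0,0,0],
  ],
  hand=0.4,
)

```text
clock: 21.62
position: [489.4, -12.8, 18.7]
ee_rot: [1.0, 0.002, 0.013, -0.007]
contact_force: [-0.1, 0.6, -0.9]
gripper_width: 59.7
```

Call:
jog_arm(
  increments=[
    [-0.002,0,-0.03,0],
    [-0.003,0,-0.08,0],
    [-0.003,0,-0.13,0],
    [-0.003,0,-0.14,0],
    [-0.003,0,-0.14,0],
    [-0.003,0,-0.14,0],
  ],
)

```text
clock: 22.38
position: [481.8, -15.0, 156.9]
ee_rot: [1.0, 0.002, 0.011, -0.007]
contact_force: [-0.4, 0.4, -0.2]
gripper_width: 59.8
```

```bash
python3 - <<'E'
from h import *
s,im,C=snap("wrist","pics/w16.png");print(s["position"],s["clock"],s["ee_rot"])
uv=proj(C,[486,-12.5,54])[0];print(uv)
rect(im,C,uv,54,lambda h,S,v:(v>150)&(S<80),22)
rect(im,C,proj(C,[486,-12,4])[0],4,lambda h,S,v:(v>120)&(S<60),90)
print(jog([384,-288,150],74.8))
E
```

```text
[481.81202325 -14.98522942 156.93945929] 22.375 [ 0.99991859  0.00160099  0.01078839 -0.00662343]
[317.94887883 195.8431424 ]
px [318.1 194.3] world [486.8 -12.7] size [23.9 23.9] ang 19.1
px [319.9 181.7] world [485.8 -13.2] size [80.2 80.5] ang 12.7
(array([-0.0989,  0.2727,  0.0012]), np.float64(15.4))
```

View pics/w16.png

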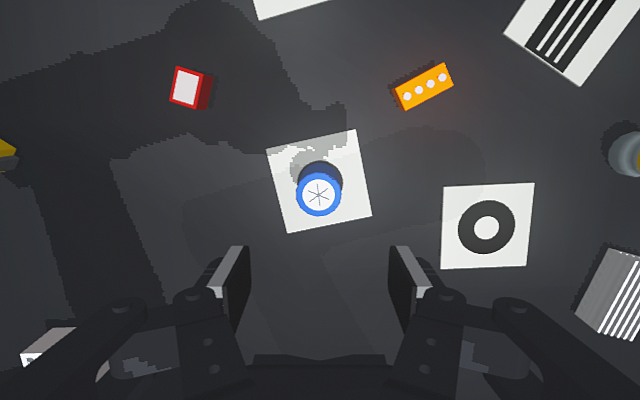

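Call:
jog_arm(
  increments=[
    [-0.02,0.055,0,8],
    [-0.04,0.11,0,15.4],
    [-0.06,0.165,0,15.4],
    [-0.08,0.22,0,15.4],
    [-0.099,0.273,0.001,15.4],
    [-0.099,0.273,0.001,15.4],
    [-0.099,0.273,0.001,15.4],
  ],
)

```text
clock: 23.3
position: [383.2, -288.2, 149.0]
ee_rot: [0.991, -0.133, 0.008, -0.008]
contact_force: [0.2, 1.1, -0.9]
gripper_width: 60.0
```

```bash
python3 - <<'E'
from h import *
s,im,C=snap("wrist","pics/w17.png");print(s["position"],s["clock"],s["ee_rot"])
uv=proj(C,[384,-288,30])[0];print(uv)
r=rect(im,C,uv,30,lambda h,S,v:(v>120)&(S<60),70)
E
```

```text
[ 383.2387698  -288.16996627  149.01925618] 23.3 [ 0.99106573 -0.13284775  0.00849144 -0.00825178]
[322.18687033 194.18865878]
px [338.5 188.5] world [ 383.8 -301.7] size [60.3 76. ] ang 74.0
```

View pics/w17.png

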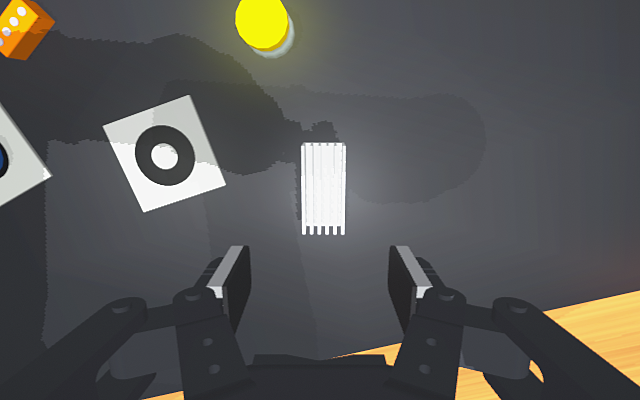

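```bash
python3 - <<'E'
from h import *
im=cv2.imread("pics/w17.png");s=read_state();C=cam("wrist",s)
r=rect(im,C,(324,190),30,lambda h,S,v:(v>175)&(S<60),70)
W=ray(C,[(301.5,143),(346,143),(345,235),(302,235)],30);print(W.round(1),W.mean(0).round(1),np.linalg.norm(np.roll(W,-1,0)-W,axis=1).round(1))
rect(im,C,(165,153),4,lambda h,S,v:(v>110)&(S<60),70)
print(jog([W[:,0].mean()-0,W[:,1].mean(),0],74.4))
E
```

```text
px [323.  188.5] world [ 387.6 -288.9] size [35.2 74.5] ang 75.0
[[ 427.8 -282.6   30. ]
 [ 418.9 -315.7   30. ]
 [ 346.2 -296.7   30. ]
 [ 355.2 -262.4   30. ]] [ 387.  -289.4   30. ] [34.3 75.2 35.5 75.4]
px [164.1 155. ] world [ 445.9 -163.5] size [80.8 81.6] ang 3.4
(array([0.0014, 0.0035, 0.1493]), np.float64(0.4))
```

Call:
jog_arm(
  increments=[
    [0.001,0.003,0.05,0],
    [0.001,0.003,0.1,0],
    [0.001,0.003,0.13,0],
    [0.001,0.003,0.145,0],
    [0.001,0.003,0.149,0],
    [0.001,0.003,0.149,0],
    [0.001,0.003,0.149,0],
  ],
)

```text
clock: 24.22
position: [387.6, -288.7, 1.2]
ee_rot: [0.991, -0.132, 0.01, -0.008]
contact_force: [0.3, 0.6, 0.1]
gripper_width: 59.7
```

Call:
jog_arm(
  increments=[
    [0,0,0,0],
    [0,0,0,0],
    [0,0,0,0],
    [0,0,0,0],
    [0,0,0,0],
  ],
  hand=-1,
)

```text
clock: 24.85
position: [388.3, -289.0, 2.3]
ee_rot: [0.991, -0.131, 0.011, -0.008]
contact_force: [-0.6, 2.0, 5.6]
gripper_width: 32.8
```

```bash
python3 - <<'E'
from h import *
s,im,C=snap("wrist","pics/w18.png");print(s["position"],s["clock"],s["ee_rot"],s["contact_force"])
E
```

```text
[ 388.26253669 -288.96687936    2.31879636] 24.85 [ 0.99123318 -0.13146787  0.01067423 -0.00768433] [-0.57928495  1.98225562  5.56759705]
```

View pics/w18.png

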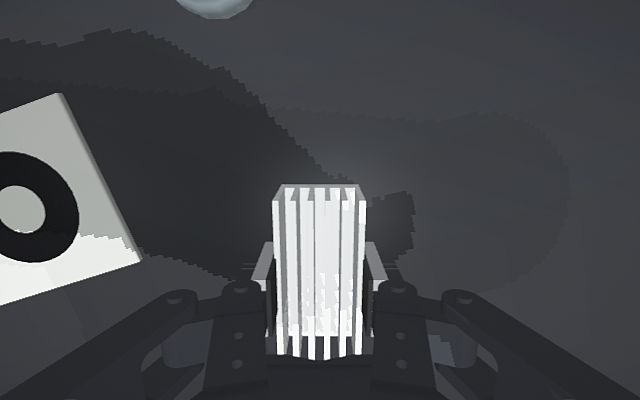

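```bash
python3 - <<'E'
from h import *
s=read_state();C=cam("wrist",s);Rt=R.from_quat(s["ee_rot"]).as_matrix()
W=ray(C,[(274,200),(365,200),(362,356),(276,356)],30);print(W.mean(0).round(1),np.linalg.norm(np.roll(W,-1,0)-W,axis=1).round(1),((W.mean(0)-s["position"])@Rt).round(1))
print(jog([620.5,-213,105],59.5))
E
```

```text
[ 389.1 -289.3   30. ] [33.3 66.5 35.6 66.9] [  1.4  -0.4 -27.7]
(array([ 0.2063, -0.1357, -0.0963]), np.float64(15.4))
```

Call:
jog_arm(
  increments=[
    [0,0,-0.01,0],
    [0,0,-0.04,0],
    [0.02,-0.01,-0.09,0],
    [0.06,-0.04,-0.1,5],
    [0.11,-0.07,-0.1,10],
    [0.16,-0.105,-0.097,15.4],
    [0.2,-0.13,-0.097,15.4],
    [0.206,-0.136,-0.097,15.4],
    [0.206,-0.136,-0.097,15.4],
    [0.206,-0.136,-0.097,15.4],
  ],
)

```text
clock: 26.15
position: [618.8, -213.1, 105.8]
ee_rot: [0.965, -0.264, 0.009, -0.009]
contact_force: [-0.2, -0.1, -1.2]
gripper_width: 33.1
```

```bash
python3 - <<'E'
from h import *
s,im,C=snap("wrist","pics/w19.png");print(s["position"],s["clock"],s["ee_rot"],s["gripper_width"])
print(proj(C,[620.5,-213,4]))
a=np.radians(59.5)
print(proj(C,[[620.5+x*np.cos(a)-y*np.sin(a),-213+x*np.sin(a)+y*np.cos(a),4] for x,y in ((-40,-40),(40,-40),(40,40),(-40,40))]).round())
E
```

```text
[ 618.80730635 -213.06353412  105.76367001] 26.15 [ 0.96455268 -0.26358259  0.00897698 -0.00904235] 33.08995899212882
[[322.08395877 198.1213753 ]]
[[378. 145.]
 [267. 144.]
 [271. 247.]
 [373. 248.]]
```

View pics/w19.png

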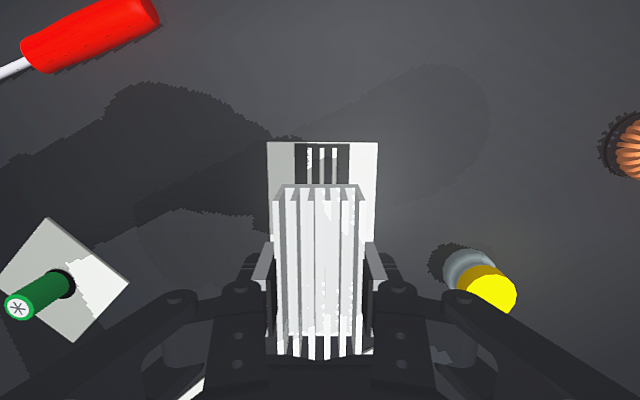

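```bash
python3 - <<'E'
from h import *
print(jog([623,-214.3,9],59.5))
E
```

```text
(array([0.0028, 0.001 , 0.097 ]), np.float64(-0.1))
```

Call:
jog_arm(
  increments=[
    [0.003,0.001,0.04,0],
    [0.003,0.001,0.07,0],
    [0.003,0.001,0.09,0],
    [0.003,0.001,0.097,0],
    [0.003,0.001,0.097,0],
    [0.003,0.001,0.097,0],
  ],
)

```text
clock: 26.95
position: [623.9, -214.6, 10.4]
ee_rot: [0.965, -0.264, 0.01, -0.009]
contact_force: [-0.1, 0.2, -1.0]
gripper_width: 32.8
```

Call:
jog_arm(
  increments=[
    [0,0,0.001,0],
    [0,0,0.002,0],
    [0,0,0.002,0],
  ],
)

```text
clock: 27.32
position: [623.9, -214.6, 8.5]
ee_rot: [0.965, -0.264, 0.01, -0.009]
contact_force: [0.2, 1.0, -1.0]
gripper_width: 32.7
```

Call:
jog_arm(
  increments=[
    [0,0,0.001,0],
    [0,0,0.001,0],
    [0,0,0.001,0],
  ],
)

```text
clock: 27.7
position: [623.9, -214.6, 7.4]
ee_rot: [0.965, -0.264, 0.01, -0.009]
contact_force: [-1.1, 0.6, -0.7]
gripper_width: 32.7
```

Call:
jog_arm(
  increments=[
    [0,0,0.001,0],
    [0,0,0.002,0],
    [0,0,0.002,0],
  ],
)

```text
clock: 28.08
position: [624.1, -214.5, 6.5]
ee_rot: [0.965, -0.263, 0.011, -0.009]
contact_force: [-2.1, 1.1, 5.1]
gripper_width: 33.1
```

Call:
jog_arm(
  increments=[
    [0,0,0.0005,0],
    [0,0,0,0],
    [0,0,0,0],
    [0,0,0,0],
  ],
  hand=0.4,
)

```text
clock: 28.58
position: [624.0, -214.6, 6.3]
ee_rot: [0.965, -0.263, 0.01, -0.009]
contact_force: [-0.7, 0.3, 0.9]
gripper_width: 59.4
```

Call:
jog_arm(
  increments=[
    [-0.001,0,-0.03,0],
    [-0.003,0,-0.08,0],
    [-0.003,0,-0.13,0],
    [-0.003,0,-0.15,0],
    [-0.003,0,-0.15,0],
    [-0.003,0,-0.15,0],
  ],
)

```text
clock: 29.32
position: [616.8, -214.6, 154.5]
ee_rot: [0.965, -0.264, 0.009, -0.009]
contact_force: [-0.2, 0.3, -1.1]
gripper_width: 59.7
```

```bash
python3 - <<'E'
from h import *
s,im,C=snap("wrist","pics/w20.png");print(s["position"],s["clock"],s["ee_rot"])
print(jog([540.5,-421.5,140],60),jog([540.5,-421.5,140],30),jog([540.5,-421.5,140],90))
E
```

```text
[ 616.83666906 -214.58140456  154.54010774] 29.325 [ 0.96453459 -0.26364212  0.0091089  -0.00910421]
(array([0.0395, 0.2172, 0.0099]), np.float64(-0.6)) (array([0.0395, 0.2172, 0.0099]), np.float64(29.4)) (array([0.0395, 0.2172, 0.0099]), np.float64(-30.6))
```

View pics/w20.png

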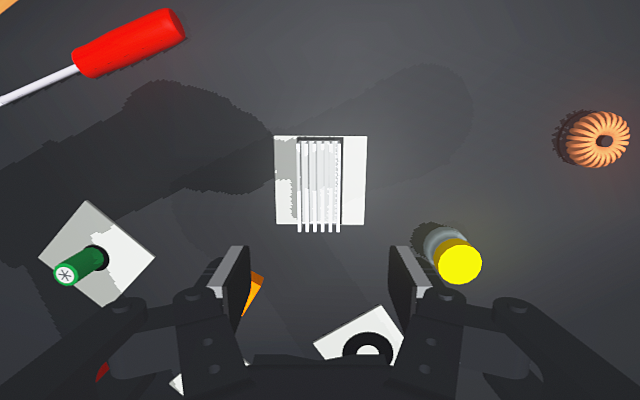

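```bash
python3 - <<'E'
from h import *
im=cv2.imread("pics/w20.png");s=read_state();C=cam("wrist",s)
cv2.imwrite("pics/w20c.png",cv2.resize(im[125:240,260:380],None,fx=5,fy=5,interpolation=2))
P=ray(C,[(274.5,136),(367,136),(364,224),(277.5,222.5)],4);print(P.mean(0),np.linalg.norm(np.roll(P,-1,0)-P,axis=1))
H=ray(C,[(297,141),(342,141),(340,231.5),(298,231.5)],34);print(H.mean(0),np.linalg.norm(np.roll(H,-1,0)-H,axis=1))
E
```

```text
[ 621.94447303 -214.28389085    4.        ] [79.03080981 78.99267741 78.91958418 78.03445852]
[ 622.87374326 -214.17808881   34.        ] [34.73984062 73.9489833  34.72229456 74.17157383]
```

View pics/w20c.png

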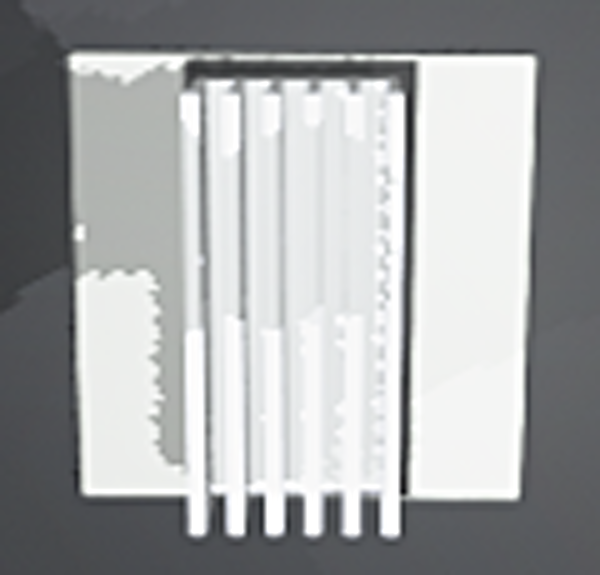

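Call:
jog_arm(
  increments=[
    [0.01,0.055,0,0],
    [0.02,0.11,0,0],
    [0.03,0.165,0.01,0],
    [0.04,0.217,0.01,0],
    [0.04,0.217,0.01,0],
    [0.04,0.217,0.01,0],
  ],
  hand=0.7,
)

```text
clock: 30.12
position: [540.5, -421.2, 138.2]
ee_rot: [0.964, -0.264, 0.007, -0.009]
contact_force: [-0.8, -0.6, 0.7]
gripper_width: 73.0
```

```bash
python3 - <<'E'
from h import *
s,im,C=snap("wrist","pics/w21.png");print(s["position"],s["clock"],s["ee_rot"])
uv=proj(C,[540.5,-421.5,20])[0];print(uv)
r=rect(im,C,uv,18,lambda h,S,v:(v>70)&(S>70),60)
print(jog([*r[0],0],60))
E
```

```text
[ 540.51054708 -421.23580888  138.24939522] 30.125 [ 0.96447665 -0.26389828  0.00741392 -0.00935522]
[323.80051244 194.05368099]
px [328.  189.5] world [ 541.3 -425.7] size [45.  45.2] ang 59.9
(array([0.0013, 0.0073, 0.1386]), np.float64(-0.5))
```

View pics/w21.png

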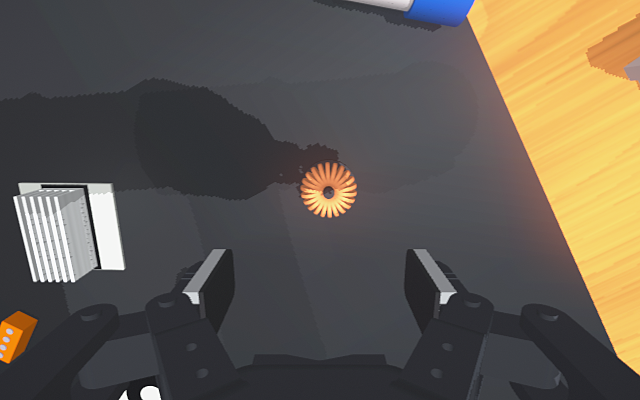

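Call:
jog_arm(
  increments=[
    [0.001,0.007,0.04,-0.5],
    [0.001,0.007,0.08,-0.5],
    [0.001,0.007,0.115,-0.5],
    [0.001,0.007,0.135,-0.5],
    [0.001,0.007,0.144,-0.5],
    [0.001,0.007,0.145,-0.5],
    [0.001,0.007,0.145,-0.5],
  ],
  hand=0.5,
)

```text
clock: 31.05
position: [542.1, -425.6, -4.9]
ee_rot: [0.966, -0.259, 0.009, -0.009]
contact_force: [-1.1, 0.3, 0.9]
gripper_width: 64.1
```

```bash
python3 - <<'E'
from h import *
s,im,C=snap("wrist","pics/w22.png");print(s["position"],s["clock"],s["ee_rot"],s["contact_force"])
E
```

```text
[ 542.14138751 -425.64724998   -4.8965486 ] 31.05 [ 0.96582021 -0.25890235  0.00905275 -0.00888468] [-1.12304297  0.25343009  0.86244736]
```

View pics/w22.png

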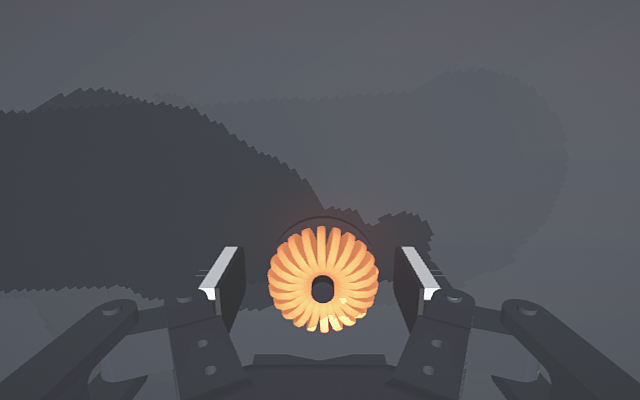

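Call:
jog_arm(
  increments=[
    [-0.001,0.001,0,0],
    [-0.001,0.001,0,0],
    [-0.001,0.001,0,0],
    [-0.001,0.001,0,0],
    [-0.001,0.001,0,0],
  ],
  hand=-1,
)

```text
clock: 31.72
position: [541.4, -426.6, -3.3]
ee_rot: [0.966, -0.259, 0.01, -0.008]
contact_force: [-0.4, 0.8, 6.6]
gripper_width: 44.5
```

```bash
python3 - <<'E'
from h import *
s,im,C=snap("wrist","pics/w23.png");print(s["position"],s["clock"],s["ee_rot"],s["contact_force"])
for y in (50,60,75,90):print(jog([446,-164,80],y))
E
```

```text
[ 541.42524498 -426.59725371   -3.29318721] 31.725 [ 0.96585895 -0.25873431  0.01010535 -0.00842154] [-0.44083932  0.84168796  6.6239346 ]
(array([-0.2127, -0.1815, -0.0826]), np.float64(10.0))
(array([-0.2127, -0.1815, -0.0826]), np.float64(-0.0))
(array([-0.2127, -0.1815, -0.0826]), np.float64(-15.0))
(array([-0.2127, -0.1815, -0.0826]), np.float64(-30.0))
```

View pics/w23.png

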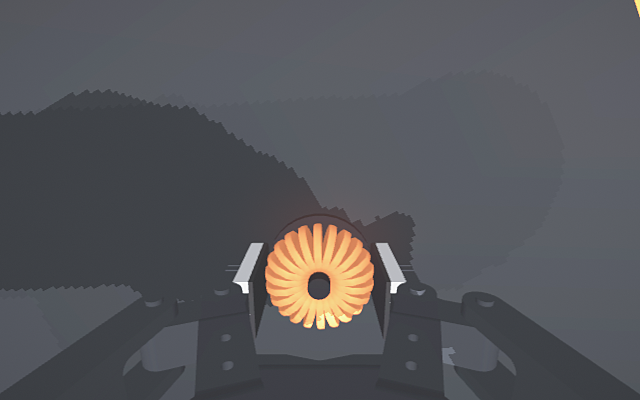

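Call:
jog_arm(
  increments=[
    [0,0,-0.01,0],
    [0,0,-0.05,0],
    [0,0,-0.1,0],
    [-0.04,-0.035,-0.115,0],
    [-0.08,-0.07,-0.115,0],
    [-0.12,-0.105,-0.115,0],
    [-0.16,-0.14,-0.115,0],
    [-0.2,-0.17,-0.1,0],
    [-0.213,-0.181,-0.085,0],
    [-0.213,-0.181,-0.085,0],
  ],
)

```text
clock: 33.02
position: [444.0, -163.3, 81.9]
ee_rot: [0.966, -0.258, 0.009, -0.008]
contact_force: [-0.0, -1.2, -0.7]
gripper_width: 43.9
```

Call:
jog_arm(
  increments=[
    [0,0,0,0],
    [0,0,0,0],
  ],
)

```text
clock: 33.28
position: [444.7, -164.0, 82.3]
ee_rot: [0.966, -0.258, 0.009, -0.008]
contact_force: [-1.0, -0.2, -1.3]
gripper_width: 44.1
```

```bash
python3 - <<'E'
from h import *
s,im,C=snap("wrist","pics/w24.png");print(s["position"],s["clock"],s["ee_rot"],s["gripper_width"])
print(proj(C,[446,-163.5,4]))
a=np.radians(3.4)
print(proj(C,[[446+x*np.cos(a)-y*np.sin(a),-163.5+x*np.sin(a)+y*np.cos(a),4] for x,y in ((-40,-40),(40,-40),(40,40),(-40,40))]).round())
E
```

```text
[ 444.65491277 -163.98065851   82.31065826] 33.275 [ 0.96598117 -0.2583048   0.00946172 -0.00833558] 44.10959992586692
[[321.15505661 207.58835244]]
[[401. 224.]
 [339. 125.]
 [240. 191.]
 [305. 281.]]
```

View pics/w24.png

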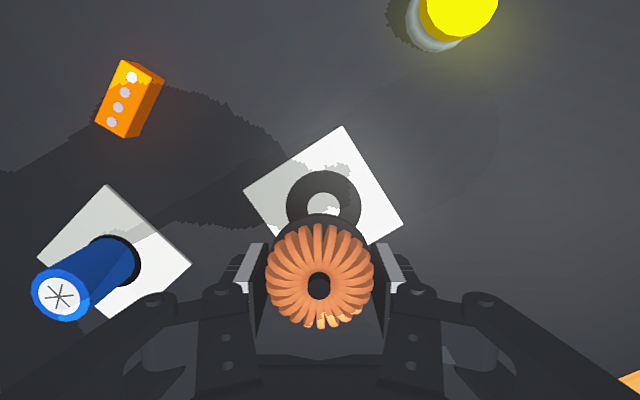

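```bash
python3 - <<'E'
from h import *
im=cv2.imread("pics/w24.png");s=read_state();C=cam("wrist",s);z=s["position"][2]
Rt=R.from_quat(s["ee_rot"]).as_matrix()
r=rect(im,C,(320,277),z+21,lambda h,S,v:(v>70)&(S>60)&(h<25),65)
o=(np.array([*r[0],z+21])-s["position"])@Rt; print(o.round(1))
t=np.array([445.1,-165.1])-(Rt@[o[0],o[1],0])[:2]; print(t, jog([*t,4],60))
E
```

```text
px [319. 276.] world [ 444.1 -163.4] size [44.5 47.7] ang 57.8
[ -0.4  -0.7 -21. ]
[ 445.0839598 -165.9005902] (array([0.0003, 0.003 , 0.0782]), np.float64(0.0))
```

Call:
jog_arm(
  increments=[
    [0.0005,0.003,0.03,0],
    [0.0005,0.003,0.055,0],
    [0.0005,0.003,0.071,0],
    [0.0005,0.003,0.078,0],
    [0.0005,0.003,0.078,0],
    [0.0005,0.003,0.078,0],
  ],
)

```text
clock: 34.08
position: [445.9, -166.1, 4.9]
ee_rot: [0.966, -0.258, 0.01, -0.008]
contact_force: [-0.1, -0.2, -1.0]
gripper_width: 44.0
```

Call:
jog_arm(
  increments=[
    [0,0,0.001,0],
    [0,0,0.003,0],
    [0,0,0.003,0],
  ],
)

```text
clock: 34.45
position: [445.9, -166.0, 1.9]
ee_rot: [0.966, -0.258, 0.01, -0.008]
contact_force: [0.4, 0.6, -1.2]
gripper_width: 44.2
```

Call:
jog_arm(
  increments=[
    [0,0,0.001,0],
    [0,0,0.001,0],
    [0,0,0.001,0],
  ],
)

```text
clock: 34.83
position: [445.9, -166.1, 0.9]
ee_rot: [0.966, -0.258, 0.01, -0.008]
contact_force: [-0.4, 0.0, -1.0]
gripper_width: 44.3
```

Call:
jog_arm(
  increments=[
    [0,0,0.001,0],
    [0,0,0.0015,0],
    [0,0,0.0015,0],
  ],
)

```text
clock: 35.2
position: [446.0, -166.0, 0.6]
ee_rot: [0.966, -0.258, 0.01, -0.008]
contact_force: [-2.8, 2.2, 11.0]
gripper_width: 44.0
```

Call:
jog_arm(
  increments=[
    [0,0,0,0],
    [0,0,0,0],
    [0,0,0,0],
    [0,0,0,0],
  ],
  hand=0.5,
)

```text
clock: 35.7
position: [446.0, -166.0, 0.5]
ee_rot: [0.966, -0.258, 0.01, -0.008]
contact_force: [0.2, -0.1, -0.3]
gripper_width: 64.1
```

Call:
jog_arm(
  increments=[
    [-0.001,0,-0.03,0],
    [-0.003,0,-0.08,0],
    [-0.003,0,-0.13,0],
    [-0.003,0,-0.18,0],
    [-0.003,0,-0.18,0],
    [-0.003,0,-0.18,0],
  ],
)

```text
clock: 36.45
position: [438.4, -166.3, 179.7]
ee_rot: [0.966, -0.258, 0.01, -0.009]
contact_force: [0.1, 0.4, 0.0]
gripper_width: 64.1
```

```bash
python3 - <<'E'
from h import *
s,im,C=snap("wrist","pics/w25.png");print(s["position"],s["clock"],s["ee_rot"])
uv=proj(C,[445,-165,22])[0]
rect(im,C,uv,22,lambda h,S,v:(v>70)&(S>60)&(h<25),60)
rect(im,C,uv,4,lambda h,S,v:(v>120)&(S<60),90)
E
```

```text
[ 438.42465374 -166.31573801  179.73450707] 36.45 [ 0.96598177 -0.25829293  0.0095687  -0.00851066]
px [319. 177.] world [ 446.3 -165.6] size [45.3 44.1] ang 60.5
px [319.9 174.1] world [ 445.4 -164.8] size [80.3 80.3] ang 3.2
```

View pics/w25.png

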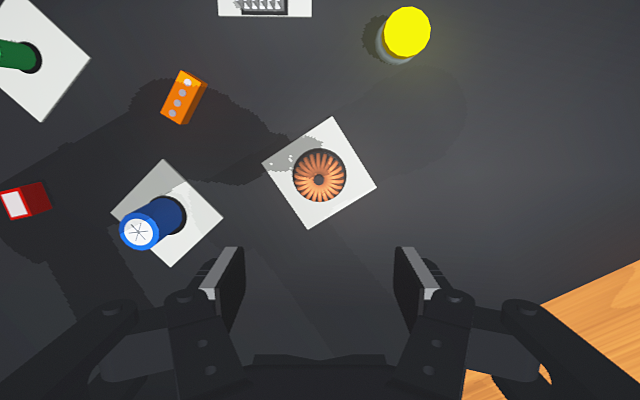

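The choke is centred to about 1 mm. Last step before handing in: check all five parts from the fixed cameras.

```bash
python3 - <<'E'
from h import *
_,t,_=snap("top","pics/t26.png"); _,sc,_=snap("scene","pics/s26.png")
cv2.imwrite("pics/s26c.png",cv2.resize(sc[120:360,190:500],None,fx=2.4,fy=2.4,interpolation=2))
E
```

```text
(no output)
```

View pics/t26.png

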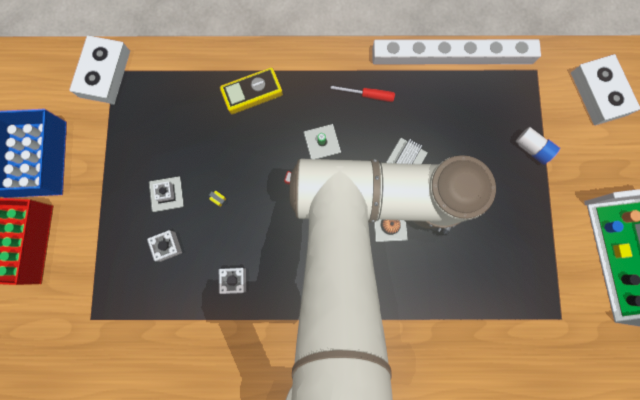

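View pics/s26c.png

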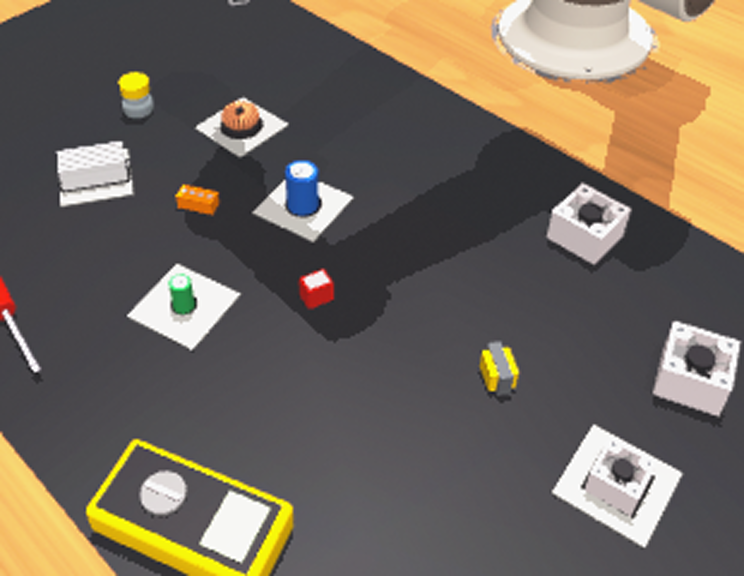

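All five parts stand upright on their pads and the arm is clear of them, so I'm handing in.

```bash
python3 -c "
from bench import *
print(job_done())"
```

```text
the job is handed in; nothing more can be done
None
```

I put all five parts on their own pads, the fan being the smallest of the three, and handed the job in at about 36.6 s. Each was lowered until the force reading showed contact, then released.

| Part | Offset from pad centre (wrist camera, after release) | Turn |
|---|---|---|
| Fan | about 2 mm, partly read off the picture by eye | looks lined up by eye |
| Small capacitor | about 2.6 mm | – |
| Large capacitor | about 1.1 mm | – |
| Heatsink | about 1 mm | looks lined up by eye |
| Choke | about 1.2 mm | – |

The final scene picture shows all five upright on their pads. In the final top view the arm hid the large capacitor and partly hid the heatsink and the choke.

**Checks that failed or disagreed:**
- **First fan grasp:** it missed. The fingers shut on top of the fan, because the fingertips sit above the reported TCP rather than 17 mm ahead of it. The fan shifted by about 3 mm at most, and I regrasped it lower using measured heights.
- **Second fan grasp:** the fingertips pressed on the mat with about 19 N while closing.
- **Camera agreement:** the scene and top cameras differed by 3–6 mm, so I used the wrist camera for the final placing. The scene camera's heatsink pad reading was about 30 mm off because its mask caught only part of the pad; I did not use it.
- **Tool tilt:** the tool drifted to a tilt of about 1.5°. The parts still stood upright after release.

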